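Empty the indexed pantry carousel and pile up its tins

ROBOT

A 7-joint arm with a two-finger parallel gripper is mounted at the origin on the work surface. World frame = base frame: x ahead of the robot, y to its left, z up, the work surface at z = 0. Lengths are in m, angles in rad, forces in N, time in s.
With the tool pointing down it reaches from about 0.425 to 0.875 m from the base axis. Payload 4.7 kg.
Tool frame: the origin (TCP) lies at the very end of the fingers, on their centre line; the grasp point (between the pads) lies behind it (ctrl.tcp_to_grasp is the y of the grasp point in the tool frame, in m); y points along the fingers, x is the direction in which the jaws open and shut, and the axes are right-handed (so a half turn about y gives the same grasp; the last joint's range is limited). The gripper opens to 87 mm and grips with 3 to 60 N. Pads are 19 mm wide; open, the fingers measure 117 mm over their backs; the gripper's body (75 mm by 190 mm) begins 51 mm behind the grasp point.
Start: joints at [-1.313, 0.321, -0.07, 1.45, 0.023, 1.371, -0.057], TCP at [0.157, 0.631, 0.223] pointing down, gripper open.
Joint ranges: [-2.86, 2.86], [-0.3, 2.09], [-1.38, 1.24], [0.06, 2.45], [-1.56, 4.7], [0.09, 2.05], [-2.69, 2.69]. Speed limits (rad/s): [2.57, 2.57, 3.14, 3.14, 3.14, 3.14, 3.14].

INTERFACE

Orientations are given as a rotation vector (axis times angle).
In Python, from bench import ctrl, get_image, workorder gives the robot as it stands.
- The arm moves only by the tool drive_tool, never from a script. Its argument "increments" is text: rows parted by semicolons, each of 5 numbers parted by spaces: the shift along the tool's x, y, z in mm, then the turn about the tool's y in degrees, then the closure in counts, from 0 (fully open) to 255 (shut). In form: tx ty tz yaw fingers; .... A call has 1 to 20 rows; each row shifts and turns the commanded pose from where the row before left it, along the tool's axes as they then stand; what a row does not reach is not made up. A row lasts 1/8 s, in which the tool goes at most 62.5 mm and 10.7 degrees, less where a joint would pass 70% of its speed; a pose out of reach is approached as far as the arm can. A call is refused whole if a number of a shift passes 62.5 or a number of a turn 10.7, either way. A call with a gripper value outside its range is refused whole. The fingers move at their own pace and stop on an object; "squeeze" is the grip in N (left out, the last holds). Time passes only in rows, so rows that do not move let the fingers close. It gives the time, the measured TCP pose, the force and the opening at its end, in the units of the state.
- ctrl.get_state(): the state, without advancing time (a new reading comes with each control period).
- get_image(name): name is "scene" or "top" or "wrist"; returns a dict with "img" (480x640x3 uint8, red, green, blue), "mtx" (3x3 intrinsics, pixels), "k1" (the pictures are not rectified: a ray, as slopes to the right and down, at radius r is drawn at 1 + k1 r^2 times it, then the intrinsics apply), "camera_from_world" (4x4, takes a point from world to camera coordinates). Camera axes: x right, y up, looking along -z (the intrinsics and any distortion apply to the point x, -y, -z); pixel columns grow to the right and rows downward; lengths in m; the calibration is good to about 2 mm. A picture is of the moment at which its call begins. There is no depth.
- workorder.close_job(): hands the job in, once; it reports no verdict.
The state is a dict: "time": time; "joint_positions": joint angles; "qd": joint speeds; "joint_torque": joint torques, N m; "position": TCP position; "tool_rot": TCP orientation; "ft_force": force on the tool from outside, world axes, zero at the start; "torque": the same for the moment, N m; "grip_width": opening from 0.0 (shut) to 1.0 (fully open).
Only numpy, scipy, OpenCV 4.12 (cv2) and the standard library are available. Lean on these libraries where they do the work, as an engineer would, in place of code of your own. Each camera call takes 0.05 s, during which the arm holds its last target.

TASK

Empty the pantry carousel and pile its flat tins on the round marble board, one straight pile near the board's middle, widest tin at the bottom and each one above narrower. To fetch a tin, draw the spring pin by its black knob, swing the crank until that tin's bay stands in the gap of the wire guard, let the pin drop fully into the hole there, and only then lift the tin out through the gap. When all tins are piled, index the empty carousel back so that the pin is fully down in the home hole (brass stud, across from the gap); leave the other kitchen things where they are.

Things in the scene. Friction and masses are not known exactly. Their poses are not given: they have to be found in the camera images.
- carousel: Fixed pantry carousel, 320 mm across. Origin on the counter under its centre, z up; its -x points to the gap in the wire guard (roughly at the robot). Its wooden wheel (floor at z 34 mm, hub radius 66 mm, outer lip at radius 142 mm, 8 mm high) has six bays 60 degrees apart, their centres on radius 105 mm, parted by ribs 5 mm high. One bay is empty and in the gap at the start.
- guard_back (a point): On the fixed steel wire guard (5 mm wire, z 62.5 mm, radius 105 mm), across from the gap. The guard runs over all bays but one: it is open within 47 degrees either side of the carousel's -x, and a tin can be lifted out only there. Five radial wires at 0, +-66.5 and +-133 degrees carry it, with posts on radius 153 mm.
- plate_top (a point): Centre of the top of the fixed round index plate over the hub (radius 65 mm, top at z 64 mm). It has six pin holes on radius 48 mm at 0, 60, .. 300 degrees from the carousel's +x.
- wheel (a joint): Turn of the wheel with its crank about the carousel's z (rad, anticlockwise from above positive; 0 at the start, either way without limit, light friction). The crank (steel arm over the plate, top at z 75 mm) points at this angle from the carousel's +x, straight away from the bay that was in the gap at the start. When the pin is down about 2 degrees of play are left.
- pin (a joint): Lift of the spring pin in the crank (m): 0 fully dropped in a hole, about 0.010 when its tip rests on the plate between holes, 0.016 at its upper stop. The spring presses it down with 5 N at 0 and 9 N at the stop. Above about 0.0115 it is clear of the plate and the wheel can turn.
- knob_grip (a point): Black round knob on top of the spring pin, 25 mm across, 23 mm high, swivelling freely on it, 48 mm from the wheel's axis, carried round by the crank. The point is on its axis, 15 mm above its underside (z 93 mm with the pin down), and rises with the pin. The crank arm is 18 mm below the point.
- pin_axis (a point): On the pin's axis, 48 mm from the wheel's axis, at the height of the plate's top when the pin is down; it rises with the pin.
- home_hole (a point): Mouth of the home hole in the index plate, the one across from the guard's gap, marked by a small brass stud just outside it; the pin is in it at the start.
- pick_bay (a point): Point on the wheel's floor (z 34 mm), at radius 105 mm, in the middle of the guard's gap, where a bay's centre stands when the pin is in a hole.
- board: Round white marble board, 180 mm across, 16 mm thick, 0.95 kg, loose on the counter; origin at the centre of its underside.
- tin68: Flat round plain metal tin, 68 mm across, 22 mm high, upright in one of the bays at the start; origin at the centre of its underside, z up. About 70 g. May be absent.
- tin60: Flat round plain metal tin, 60 mm across, 22 mm high, upright in one of the bays at the start; origin at the centre of its underside, z up. About 66 g. May be absent.
- tin52: Flat round plain metal tin, 52 mm across, 22 mm high, upright in one of the bays at the start; origin at the centre of its underside, z up. About 61 g. May be absent.
- tin44: Flat round plain metal tin, 44 mm across, 22 mm high, upright in one of the bays at the start; origin at the centre of its underside, z up. About 56 g. May be absent.
- tin36: Flat round plain metal tin, 36 mm across, 22 mm high, upright in one of the bays at the start; origin at the centre of its underside, z up. About 51 g. May be absent.
- jar: Glass jar with steel lid, 60 mm across, 85 mm high; a bystander, origin at its underside.
- vial: Amber spice bottle, 40 mm across, 100 mm high; a bystander, origin at its underside.
- ramekin: White ceramic bowl, 90 mm across, 45 mm high; a bystander, origin at its underside.
- cutter: Steel ring biscuit cutter, 64 mm across, 25 mm high; a bystander, origin at its underside.
- spoon: Spoon 200 mm long, lying along its x; a bystander, origin at its underside near its middle.
- mug: White mug 80 mm across with a handle at +y, 90 mm high; a bystander, origin at its underside.
Not all that is in view belongs to the job. Leave any green or turquoise look-alike of the tin60 alone.

How it is judged:
By the outcome, as a careful person would: the job done as asked, in the order asked, and still so for the second after the job is handed in, with the robot touching nothing.
Of tin68, tin60, tin52, tin44, tin36 only 3 to 4 are there at a start; the rules pass over those that are not, and their reading is None.
At some moment in a run one of tin68, tin60, tin52, tin44, tin36, board may be knocked a few centimetres aside while the robot is not near it.
Once in a run the grip may slacken for a moment while it holds something.
It also fails if it takes over 210 s, if anything falls off the work surface, if the arm or the gripper's body presses on something with over 40 N, if the wrist force passes 120 N, or if a joint passes its speed limit or range.

## Working session

There is one attempt and no reset: what is moved stays moved. The work goes in short steps, Python scripts to look and compute and a tool call to move; the robot and the scene stay as the last step left them, time stands still between calls to the robot, and variables do not carry over. Pictures are saved under pics/ and viewed, and the job is handed in when it is done.

Besides the shell and the picture viewer there is one more tool, called after ">>>" by a JSON object that holds its "op" and its "data". drive_tool: Moves the arm, as the interface text tells. Its arguments: {"type":"object","properties":{"increments":{"type":"string"},"squeeze":{"type":"number"}},"required":["increments"]}

```bash
ls; mkdir -p pics
cat > h.py <<'E'
import numpy as np, cv2
from scipy.spatial.transform import Rotation as R
from bench import ctrl, get_image, workorder
def snap(n,f):
    d=get_image(n); cv2.imwrite('pics/'+f,cv2.cvtColor(d['img'],cv2.COLOR_RGB2BGR)); np.savez('pics/'+f+'.npz',**d); return d
def ld(f): return dict(np.load('pics/'+f+'.npz'))
def ray(d,uv):
    K=d['mtx'];k=float(d['k1']);p=np.array([(uv[0]-K[0,2])/K[0,0],(uv[1]-K[1,2])/K[1,1]])
    q=p.copy()
    for _ in range(30): q=p/(1+k*(q@q))
    T=d['camera_from_world'];Rm=T[:3,:3]
    return -Rm.T@T[:3,3], Rm.T@np.array([q[0],-q[1],-1])
def onz(d,uv,z):
    c,v=ray(d,uv); return c+v*(z-c[2])/v[2]
def proj(d,P):
    T=d['camera_from_world'];p=T[:3,:3]@np.array(P)+T[:3,3]
    q=np.array([p[0],-p[1]])/-p[2]; q=q*(1+float(d['k1'])*(q@q)); K=d['mtx']
    return np.array([K[0,0]*q[0]+K[0,2],K[1,1]*q[1]+K[1,2]])
def st():
    s=ctrl.get_state(); print('t',s['time'],'pos',np.round(s['position'],4),'F',np.round(s['ft_force'],1),'g',s['grip_width']); print(np.round(R.from_rotvec(s['tool_rot']).as_matrix(),3), 'j',np.round(s['joint_positions'],2)); return s
E
python3 - <<'E'
from h import *
st(); print(ctrl.tcp_to_grasp)
for n in ('scene','top','wrist'):
    d=snap(n,n+'0.png'); print(d['mtx'],d['k1'],d['camera_from_world'].round(3))
E
```

```text
pics
t 0.0 pos [0.1568 0.6302 0.2214] F [0.  0.1 0.6] g 0.9994181325397183
[[ 0.241 -0.    -0.97 ]
 [ 0.97  -0.002  0.241]
 [-0.002 -1.    -0.   ]] j [-1.31  0.32 -0.07  1.45  0.02  1.37 -0.06]
-0.0187
[[459.42489183   0.         316.24478387]
 [  0.         459.42489183 235.53735406]
 [  0.           0.           1.        ]] -0.008455939555845091 [[ 0.129  0.992 -0.017 -0.11 ]
 [-0.527  0.083  0.846  0.205]
 [ 0.84  -0.1    0.533 -1.44 ]
 [ 0.     0.     0.     1.   ]]
[[536.17688974   0.         320.94654845]
 [  0.         536.17688974 246.27182018]
 [  0.           0.           1.        ]] -0.06148624900115602 [[ 0.01  -1.     0.005  0.05 ]
 [ 0.981  0.011  0.193 -0.551]
 [-0.193  0.003  0.981 -1.194]
 [ 0.     0.     0.     1.   ]]
[[379.81959615   0.         316.99680755]
 [  0.         379.81959615 240.51827814]
 [  0.           0.           1.        ]] -0.034554379835823976 [[ 0.242  0.97  -0.002 -0.65 ]
 [-0.929  0.231 -0.29   0.035]
 [-0.28   0.072  0.957 -0.391]
 [ 0.     0.     0.     1.   ]]
```

View pics/scene0.png

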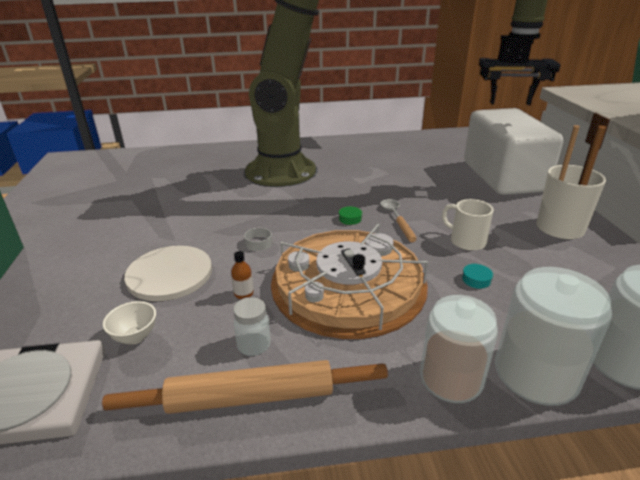

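View pics/top0.png

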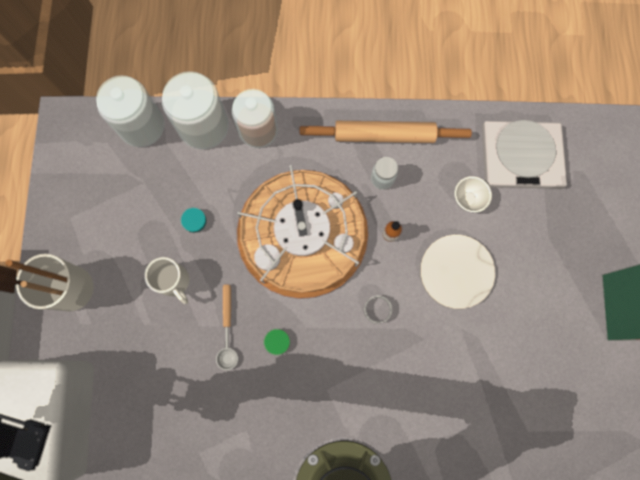

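View pics/wrist0.png

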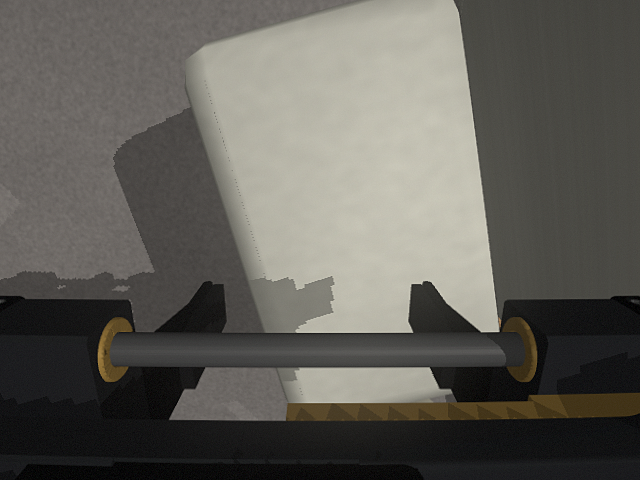

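The top view shows the carousel centre near (302,228), the knob at (298,204), the board at (457,271), and tins near (267,257), (343,243) and (336,201). The green (277,342) and turquoise (193,220) discs are the decoys. I'll enlarge the carousel.

Run:
```python
from h import *
d=ld('top0.png'); im=cv2.cvtColor(d['img'],cv2.COLOR_RGB2BGR)
c=im[160:305,230:375]; cv2.imwrite('pics/c0.png',cv2.resize(c,(600,600),interpolation=cv2.INTER_CUBIC))
d=ld('scene0.png'); im=cv2.cvtColor(d['img'],cv2.COLOR_RGB2BGR)
c=im[215:335,260:440]; cv2.imwrite('pics/c1.png',cv2.resize(c,(800,533),interpolation=cv2.INTER_CUBIC))
```

```text
(no output)
```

View pics/c0.png

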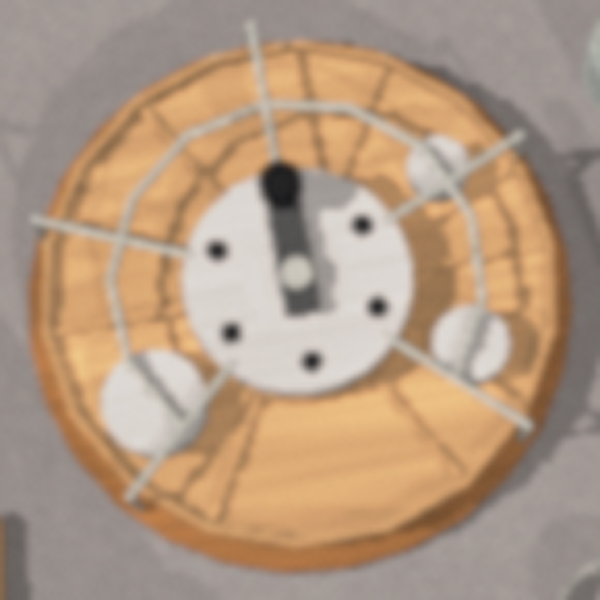

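View pics/c1.png

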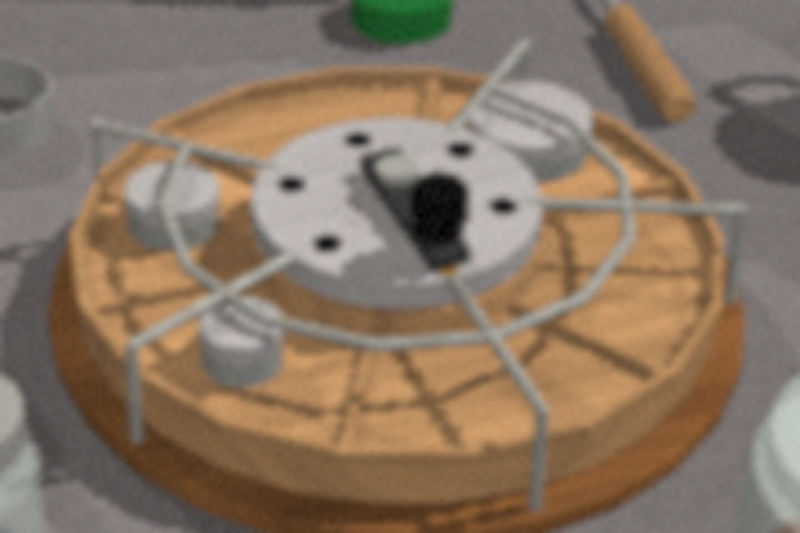

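Run:
```python
from h import *
from scipy.optimize import least_squares
d=ld('top0.png'); s=600/145
H=np.array([onz(d,(230+(x-1.5)/s,160+(y-1.5)/s),.064)[:2] for x,y in [(217,250),(362,225),(377,306),(311,361),(231,332)]])
# holes: home ~ +x (up in image). angles: image up=+x, left=+y
print(H)
k=[60,-60,-120,180,120]
def f(p): 
    a=p[2]+np.radians(k); return (H-np.c_[p[0]+.048*np.cos(a),p[1]+.048*np.sin(a)]).ravel()
r=least_squares(f,[.6,0,0]); print(r.x,np.degrees(r.x[2]),f(r.x).round(4))
c=r.x
kn=onz(d,(230+279.5/s,160+183.5/s),.098); print('knob',kn[:2], 'rel',np.hypot(*(kn[:2]-c[:2])),np.degrees(np.arctan2(kn[1]-c[1],kn[0]-c[0])))
im=cv2.cvtColor(d['img'],cv2.COLOR_RGB2HSV)
for n,(x,y),hw,z in [('A',(267,257),16,.056),('B',(343,243),14,.056),('C',(336,201),13,.056)]:
    m=((im[...,1]<45)&(im[...,2]>120)).astype(np.uint8)
    P=onz(d,(x,y),z)[:2]; rel=P-c[:2]; print(n,P,np.hypot(*rel),np.degrees(np.arctan2(rel[1],rel[0])-c[2]))
b=im; m=cv2.inRange(im,(10,10,150),(40,80,255))
nl,lab,stt,cen=cv2.connectedComponentsWithStats(m)
for i in range(1,nl):
    if stt[i,4]>150: print(stt[i],cen[i],onz(d,cen[i],.016)[:2])
for n,uv,z in [('cutter',(380,308),.02),('vial',(394,230),.1),('jar',(387,167),.085)]: print(n,onz(d,uv,z)[:2])
```

```text
[[0.60926622 0.14717631]
 [0.6247081  0.06573557]
 [0.57801031 0.05678821]
 [0.54621243 0.09323754]
 [0.56221324 0.13819625]]
[0.5935125  0.10202312 0.18822869] 10.784709386488254 [-0.     -0.0002 -0.0002  0.0001  0.0003  0.0001 -0.0001  0.0002  0.0001
 -0.0002]
knob [0.63808001 0.11041444] rel 0.0453506031606302 10.66300638732949
A [0.52293675 0.18049472] 0.10554017263713548 121.18285714221119
B [0.55796644 0.0047928 ] 0.10352418872825991 -120.86642109491466
C [0.65902827 0.02155096] 0.1037693828274722 -61.63422104390913
[ 153   71   80   63 1337] [189.97307405  95.29244577] [0.94734172 0.39497277]
[ 95  75  52  70 902] [121.23059867  96.30931264] [0.94434289 0.57299531]
[235  89  37  11 206] [252.43203883  93.38349515] [0.95357279 0.23499169]
[273  97 367  18 618] [451.76213592 100.86084142] [ 0.94045394 -0.27493678]
[236 103  38  28 666] [254.23723724 117.4039039 ] [0.88745763 0.2278448 ]
[ 21 114  18 136 213] [ 29.88262911 181.39906103] [0.71452445 0.78505706]
[ 450  119  117   97 6188] [513.66402715 159.89350356] [ 0.78357542 -0.42483119]
[573 135  62  40 429] [604.38461538 154.
[... 560 characters left out ...]
]
[213 274  25  97 534] [225.61797753 342.22284644] [0.32784889 0.2749626 ]
[ 16 279  54  31 424] [ 48.33726415 294.91273585] [0.43170165 0.70595444]
[359 291  28  35 171] [371.40350877 306.39181287] [ 0.41485057 -0.06419399]
[511 294  44  39 364] [531.58791209 309.21153846] [ 0.41094922 -0.445508  ]
[581 337  32  34 274] [597.59124088 353.37226277] [ 0.30754421 -0.59898963]
[   0  363   63  117 4445] [ 30.87131609 408.48593926] [0.16787054 0.72229385]
[584 370  25  38 204] [592.78431373 389.42647059] [ 0.22464572 -0.58116761]
[205 435  44  36 282] [222.54255319 451.21985816] [0.08468474 0.27259819]
cutter [ 0.41094174 -0.08394275]
vial [ 0.58025098 -0.10827636]
jar [ 0.73483797 -0.09662939]
```

```bash
cat >> h.py <<'E'
C=np.array([.5935,.102]); YAW=np.radians(10.78)
def cpt(r,deg): a=YAW+np.radians(deg); return C+r*np.array([np.cos(a),np.sin(a)])
def to(p,jaw=None,s=None):
    "print the tool-frame mm shift (before yaw) to world p and yaw deg for jaw angle (deg world)"
    s=s or ctrl.get_state(); Rm=R.from_rotvec(s['tool_rot']).as_matrix()
    dl=Rm.T@(np.array(p)-s['position'])*1000
    a=np.degrees(np.arctan2(Rm[1,0],Rm[0,0]))
    print('from',np.round(s['position'],4),'jaw',round(a,2),'tool shift mm',dl.round(1),'yaw(first/after)',None if jaw is None else round(-(((jaw-a)+90)%180-90),1))
E
python3 - <<'E'
from h import *
s=ctrl.get_state(); d=ld('wrist0.png'); T=d['camera_from_world']; cam=-T[:3,:3].T@T[:3,3]
Rm=R.from_rotvec(s['tool_rot']).as_matrix(); print('cam in tool',Rm.T@(cam-s['position']), 'look',Rm.T@(-T[2,:3]))
print(cpt(.105,180),cpt(.048,0))
to((0.48,0.09,0.26),100.8)
E
```

```text
cam in tool [ 0.0006904  -0.16128239  0.07920814] look [-5.73168417e-04  9.57200956e-01 -2.89423566e-01]
[0.49035298 0.08236097] [0.64065292 0.11097784]
from [0.1568 0.6304 0.2217] jaw 76.04 tool shift mm [-446.5  -37.6 -444. ] yaw(first/after) -24.8
```

>>> {"op": "drive_tool", "data": {"increments": "-37 -4 -36 0 0; -37 -4 -36 0 0; -37 -4 -36 0 0; -37 -4 -36 0 0; -37 -4 -36 0 0; -37 -4 -36 0 0; -37 -4 -36 0 0; -37 -4 -36 0 0; -37 -4 -36 0 0; -37 -4 -36 0 0; -37 -4 -36 0 0; -37 -4 -36 0 0; 0 0 0 -8.3 0; 0 0 0 -8.3 0; 0 0 0 -8.2 0; 0 0 0 0 0; 0 0 0 0 0", "squeeze": 30}}

```text
time: 2.28
position: [0.4689, 0.0957, 0.2705]
tool_rot: [-1.115, -1.345, 1.345]
ft_force: [-1.0, -0.4, -0.9]
grip_width: 1.0
```

Run:
```python
from h import *
st(); snap('wrist','wrist1.png'); snap('top','top1.png')
```

```text
t 2.275 pos [0.4689 0.0957 0.2705] F [-1.  -0.4 -0.9] g 1.0000909486349434
[[-0.186 -0.    -0.983]
 [ 0.983  0.    -0.186]
 [ 0.    -1.     0.   ]] j [-0.78 -0.09  0.49  1.8   0.04  1.42  1.46]
```

View pics/wrist1.png

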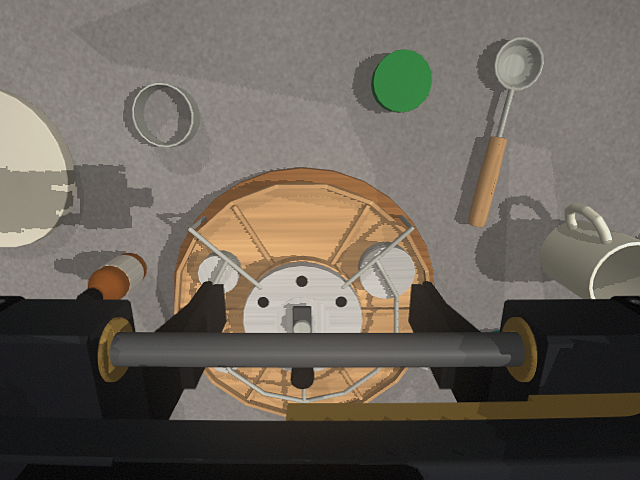

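Run:
```python
from h import *
d=ld('wrist1.png'); im=cv2.cvtColor(d['img'],cv2.COLOR_RGB2BGR)
cv2.imwrite('pics/w1c.png',cv2.resize(im[160:420,170:440],None,fx=2.9,fy=2.3,interpolation=cv2.INTER_CUBIC)[:600])
for r,a in [(.048,180),(.048,120),(.048,240)]: 
    p=cpt(r,a); print('pred hole',proj(d,[*p,.064]))
print('knob top pred',proj(d,[*cpt(.048,0),.101]))
print(onz(d,(301.5,281.5),.064), cpt(.048,180)); print(onz(d,(341,302),.064),cpt(.048,120)); print(onz(d,(263.5,302),.064),cpt(.048,240))
print('cutter..board',onz(d,(0,170),.016))
```

```text
pred hole [300.36764127 280.28789274]
pred hole [339.75785293 301.10947308]
pred hole [261.67796117 301.19003745]
knob top pred [300.26859647 380.52563168]
[0.54747594 0.09442318 0.064     ] [0.54634708 0.09302216]
[0.56292548 0.13985913 0.064     ] [0.5621485  0.13834671]
[0.57827512 0.05872107 0.064     ] [0.57769858 0.05667545]
cutter..board [ 0.4995724  -0.25655185  0.016     ]
```

View pics/w1c.png

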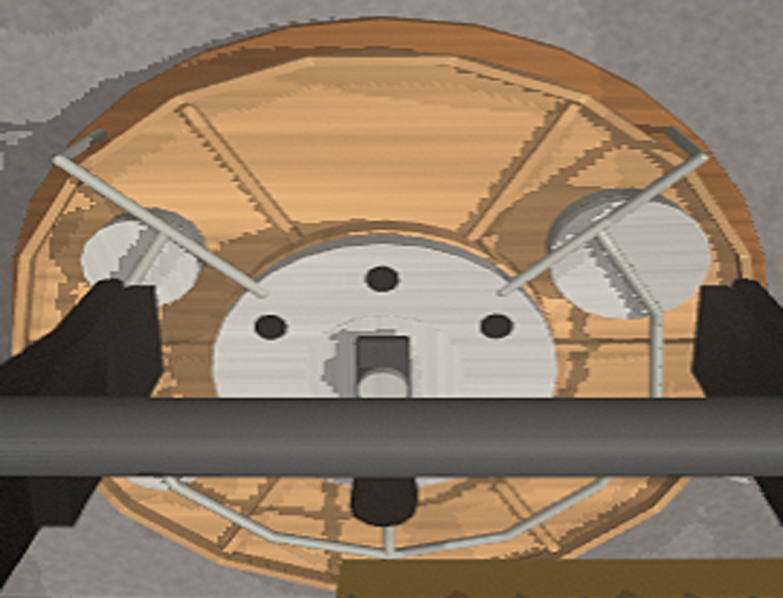

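```bash
sed -i 's/C=np.array(\[.5935,.102\])/C=np.array([.594,.1028])/' h.py
python3 - <<'E'
from h import *
d=ld('wrist1.png')
for a,b,r in [(359.3,414.8,272),(198.3,240,272)]:
    p,q=onz(d,(a,r),.056),onz(d,(b,r),.056); print(np.linalg.norm(p-q),(p+q)/2)
to((*cpt(.048,0),.15),100.78); print(cpt(.048,0),cpt(.105,180))
E
```

```text
0.05909675106922775 [0.52334429 0.18212669 0.056     ]
0.0445509607746284 [0.55647893 0.00672455 0.056     ]
from [0.4689 0.0957 0.2705] jaw 100.75 tool shift mm [ -16.3  120.5 -172.2] yaw(first/after) -0.0
[0.64115292 0.11177784] [0.49085298 0.08316097]
```

>>> {"op": "drive_tool", "data": {"increments": "-4 0 -43 0 100; -4 0 -43 0 100; -4 0 -43 0 100; -4 0 -43 0 100; 0 40 0 0 100; 0 40 0 0 100; 0 40 0 0 100; 0 0 0 0 100; 0 0 0 0 100"}}

```text
time: 3.5
position: [0.6419, 0.1124, 0.1522]
tool_rot: [-1.115, -1.349, 1.346]
ft_force: [0.3, -0.5, 0.8]
grip_width: 0.607
```

Run:
```python
from h import *
s=st(); to((*cpt(.048,0),.077),100.78); d=snap('wrist','wrist2.png');snap('scene','scene2.png')
```

```text
t 3.5 pos [0.6419 0.1124 0.1522] F [ 0.3 -0.5  0.8] g 0.6066426959423561
[[-0.188  0.002 -0.982]
 [ 0.982  0.    -0.188]
 [-0.    -1.    -0.002]] j [-0.65  0.4   0.56  1.56 -0.22  1.25  1.71]
from [0.6419 0.1124 0.1522] jaw 100.81 tool shift mm [-0.4 75.2  1. ] yaw(first/after) 0.0
```

View pics/wrist2.png

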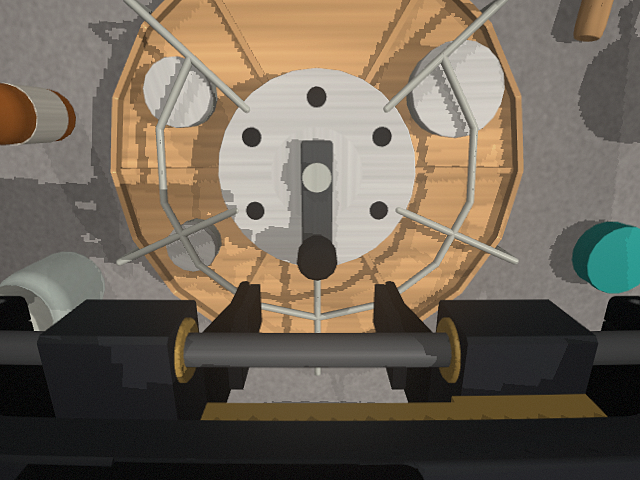

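View pics/scene2.png

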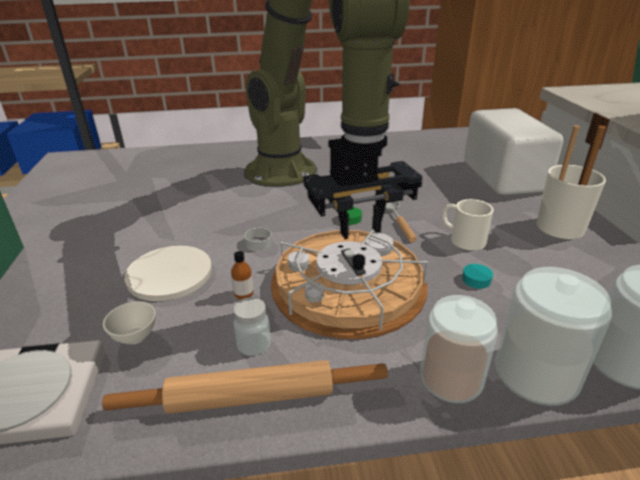

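The wrist view centres the carousel: plate holes at (316,97), (252,137), (382,137), (255,211) and (379,211), knob at (317,257), tin60 at (460,85), tin44 at (180,92) and tin36 at (195,243). I'll refine the centre from the holes.

Run:
```python
from h import *
from scipy.optimize import least_squares
d=ld('wrist2.png'); 
g=cv2.cvtColor(d['img'],cv2.COLOR_RGB2GRAY)
H=[]
for u,v in [(316,97),(252,137),(382,137),(255,211),(379,211)]:
    m=(g[v-14:v+15,u-14:u+15]<70).astype(np.uint8); n,l,s,c=cv2.connectedComponentsWithStats(m); i=l[14,14]; H.append(onz(d,c[i]+[u-14,v-14],.064)[:2])
H=np.array(H);k=[180,-120,120,-60,60]
def f(p):
    a=p[2]+np.radians(k); return (H-np.c_[p[0]+.048*np.cos(a),p[1]+.048*np.sin(a)]).ravel()
r=least_squares(f,[.6,.1,.2]);print(r.x,np.degrees(r.x[2]),f(r.x).round(4))
print('knob top',onz(d,(317,257),.099), cpt(.048,0))
for n,uv in [('60',(460,85)),('44',(180,92)),('36',(195,243))]:
    P=onz(d,uv,.056)[:2]-r.x[:2]; print(n,np.hypot(*P),np.degrees(np.arctan2(P[1],P[0])-r.x[2])%360)
```

```text
[0.59420763 0.10331104 0.19149582] 10.971902198070094 [ 0.0001  0.      0.0001  0.0001  0.0001 -0.0001 -0.0001  0.0001 -0.0001
 -0.0001]
knob top [0.63818862 0.11208347 0.099     ] [0.64115292 0.11177784]
60 0.1070485742302403 121.23995174121104
44 0.10126020766499876 239.21819389489656
36 0.09970563094857027 299.5812558956594
```

>>> {"op": "drive_tool", "data": {"increments": "0 30 1 0 100; 0 30 0 0 100; 0 15 0 0 100; 0 0 0 0 100; 0 0 0 0 240; 0 0 0 0 240; 0 0 0 0 240; 0 0 0 0 240; 0 0 0 0 240", "squeeze": 40}}

```text
time: 4.72
position: [0.6403, 0.112, 0.0761]
tool_rot: [-1.114, -1.348, 1.347]
ft_force: [-0.9, -0.2, 2.7]
grip_width: 0.276
```

```bash
sed -i 's/C=np.array(\[.594,.1028\]); YAW=np.radians(10.78)/C=np.array([.594,.1031]); YAW=np.radians(10.9)/' h.py
python3 - <<'E'
from h import *
s=st(); to((*cpt(.048,0),.077),100.78)
E
```

```text
t 4.725 pos [0.6403 0.112  0.0761] F [-0.9 -0.2  2.7] g 0.2762786943573196
[[-0.188  0.001 -0.982]
 [ 0.982  0.    -0.188]
 [ 0.    -1.    -0.001]] j [-0.63  0.46  0.54  1.63 -0.26  1.11  1.74]
from [0.6403 0.112  0.0761] jaw 100.83 tool shift mm [-0.  -0.9 -0.9] yaw(first/after) 0.0
```

>>> {"op": "drive_tool", "data": {"increments": "0 -4 0 0 240; 0 -4 0 0 240; 0 -4 0 0 240; 0 -2 0 0 240; 0 0 0 0 240; 0 0 0 0 240"}}

```text
time: 5.48
position: [0.64, 0.1121, 0.0893]
tool_rot: [-1.114, -1.347, 1.347]
ft_force: [5.3, 0.7, -8.0]
grip_width: 0.272
```

Run:
```python
from h import *
s=st(); Rm=R.from_rotvec(s['tool_rot']).as_matrix(); p=s['position'][:2]
a0=np.degrees(np.arctan2(*(p-C)[::-1]))-np.degrees(YAW); print('r',np.hypot(*(p-C)),a0)
for seg in [(0,60),(0,-60)]:
    L=np.linspace(*seg,9)
    for u,v in zip(L[:-1],L[1:]):
        dd=np.append(cpt(.048,v)-cpt(.048,u),0)*1000; print(v,(Rm.T@dd).round(2))
```

```text
t 5.475 pos [0.64   0.1121 0.0893] F [ 5.3  0.7 -8. ] g 0.27233701544229955
[[-0.188  0.    -0.982]
 [ 0.982 -0.    -0.188]
 [-0.    -1.    -0.   ]] j [-0.64  0.45  0.55  1.62 -0.25  1.14  1.73]
r 0.046851714829343215 0.14090115026613326
7.5 [ 6.26 -0.    0.42]
15.0 [ 6.16 -0.    1.23]
22.5 [ 5.94 -0.    2.03]
30.0 [ 5.63 -0.    2.78]
37.5 [ 5.22 -0.    3.49]
45.0 [ 4.72 -0.    4.15]
52.5 [ 4.13 -0.    4.73]
60.0 [ 3.48 -0.    5.22]
-7.5 [-6.27  0.    0.4 ]
-15.0 [-6.16  0.    1.22]
-22.5 [-5.95  0.    2.01]
-30.0 [-5.63  0.    2.77]
-37.5 [-5.22  0.    3.48]
-45.0 [-4.73 -0.    4.13]
-52.5 [-4.15 -0.    4.72]
-60.0 [-3.49 -0.    5.22]
```

>>> {"op": "drive_tool", "data": {"increments": "0 -1 -1 0 240; 6.3 0 0.4 0 240; 6.2 0 1.2 0 240; 5.9 0 2 0 240; 5.6 0 2.8 0 240; 5.2 0 3.5 0 240; 4.7 0 4.2 0 240; 4.1 0 4.7 0 240; 3.5 0 5.2 0 240; 0 0 0 0 240; 0 0 0 0 240; 0 0 0 0 240"}}

```text
time: 6.98
position: [0.6098, 0.148, 0.0906]
tool_rot: [-1.115, -1.347, 1.347]
ft_force: [-2.1, -2.7, -9.6]
grip_width: 0.277
```

```bash
cat >> h.py <<'E'
def kn(t):
    s=st(); p=s['position'][:2]; print('r',np.hypot(*(p-C)),'ang',np.degrees(np.arctan2(*(p-C)[::-1])-YAW)); to((*cpt(.048,t),s['position'][2]))
E
python3 - <<'E'
from h import *
kn(60); snap('wrist','wrist3.png'); snap('top','top3.png')
E
```

```text
t 6.975 pos [0.6098 0.148  0.0906] F [-2.1 -2.7 -9.6] g 0.2770789533859502
[[-0.187  0.    -0.982]
 [ 0.982 -0.    -0.187]
 [-0.    -1.    -0.   ]] j [-0.71  0.4   0.54  1.68 -0.22  1.12  1.65]
r 0.04755776318212309 ang 59.75228565162549
from [0.6098 0.148  0.0906] jaw 100.8 tool shift mm [ 0.5 -0.  -0. ] yaw(first/after) None
```

View pics/wrist3.png

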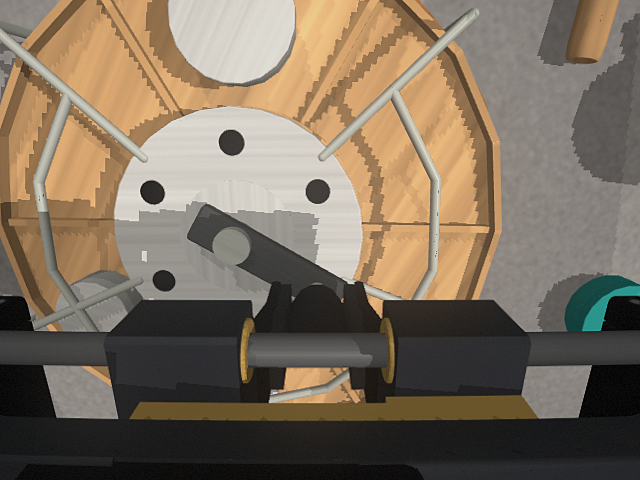

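>>> {"op": "drive_tool", "data": {"increments": "0.3 2 0 0 240; 0 3 0 0 240; 0 3 0 0 240; 0 3 0 0 240; 0 3 0 0 240; 0 1 0 0 240; 0 0 0 0 240; 0 0 0 0 240"}}

```text
time: 8.07
position: [0.6101, 0.1479, 0.0762]
tool_rot: [-1.115, -1.347, 1.347]
ft_force: [-1.7, -5.1, -5.7]
grip_width: 0.275
```

Run:
```python
from h import *
kn(60)
```

```text
t 8.075 pos [0.6101 0.1479 0.0762] F [-1.7 -5.1 -5.7] g 0.27525032858306053
[[-0.187  0.001 -0.982]
 [ 0.982 -0.001 -0.187]
 [-0.001 -1.    -0.001]] j [-0.71  0.42  0.54  1.69 -0.23  1.09  1.66]
r 0.047602758882317166 ang 59.35813982509451
from [0.6101 0.1479 0.0762] jaw 100.79 tool shift mm [ 0.6 -0.   0.3] yaw(first/after) None
```

>>> {"op": "drive_tool", "data": {"increments": "0 0.6 0 0 240; 0 0.6 0 0 240; 0 0 0 0 240; 0 0 0 0 240"}}

```text
time: 8.57
position: [0.6105, 0.1478, 0.0762]
tool_rot: [-1.116, -1.348, 1.346]
ft_force: [-4.0, -5.2, -0.7]
grip_width: 0.274
```

Run:
```python
from h import *
kn(60)
```

```text
t 8.575 pos [0.6105 0.1478 0.0762] F [-4.  -5.2 -0.7] g 0.27391235522204155
[[-0.187  0.002 -0.982]
 [ 0.982 -0.    -0.187]
 [-0.    -1.    -0.002]] j [-0.71  0.42  0.54  1.69 -0.23  1.09  1.66]
r 0.047665253090155624 ang 58.84542706768054
from [0.6105 0.1478 0.0762] jaw 100.78 tool shift mm [ 0.8 -0.   0.7] yaw(first/after) None
```

>>> {"op": "drive_tool", "data": {"increments": "0 0 0 0 100; 0 0 0 0 100; 0 0 0 0 100; 0 -30 0 0 100; 0 -40 0 0 60; 0 -40 20 0 60; 0 0 40 0 60; 0 0 0 0 60;0 0 0 0 60"}}

```text
time: 9.7
position: [0.5512, 0.1384, 0.1849]
tool_rot: [-1.114, -1.35, 1.346]
ft_force: [0.3, 0.4, -0.0]
grip_width: 0.764
```

Run:
```python
from h import *
st(); to((*cpt(.105,180),.10),100.8); snap('wrist','wrist4.png'); snap('top','top4.png')
```

```text
t 9.7 pos [0.5512 0.1384 0.1849] F [ 0.3  0.4 -0. ] g 0.7643785764704977
[[-0.189  0.002 -0.982]
 [ 0.982  0.001 -0.189]
 [ 0.001 -1.    -0.002]] j [-0.8   0.18  0.57  1.73 -0.1   1.26  1.56]
from [0.5512 0.1384 0.1849] jaw 100.87 tool shift mm [-42.8  84.7  69.8] yaw(first/after) 0.1
```

View pics/wrist4.png

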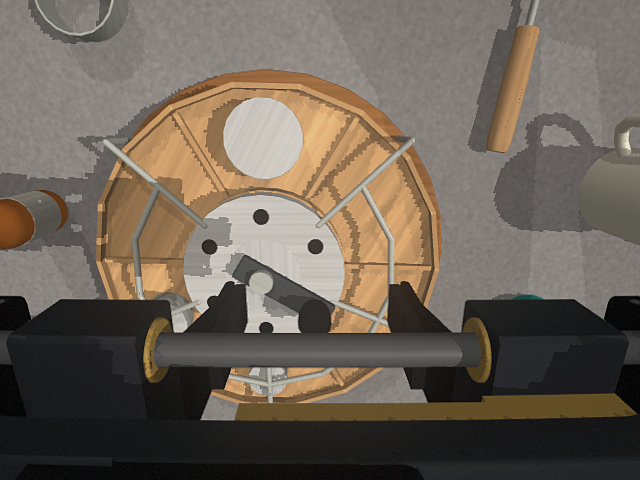

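```bash
cat >> h.py <<'E'
def tin(d,uv,z,show=False):
    im=d['img'].astype(int); m=((im.max(2)-im.min(2)<22)&(im.min(2)>120)).astype(np.uint8)
    m=cv2.morphologyEx(m,cv2.MORPH_OPEN,np.ones((5,5)))
    n,l,s,c=cv2.connectedComponentsWithStats(m); i=l[uv[1],uv[0]]
    mm=(l==i).astype(np.uint8); ct=max(cv2.findContours(mm,0,1)[0],key=cv2.contourArea)[:,0,:]
    P=np.array([onz(d,q,z)[:2] for q in ct]); (x,y),r=cv2.minEnclosingCircle(P.astype(np.float32)*1000)
    A=np.c_[2*P,np.ones(len(P))]; a=np.linalg.lstsq(A,(P**2).sum(1),rcond=None)[0]; r2=np.sqrt(a[2]+a[0]**2+a[1]**2)
    print('px',c[i],s[i],'fit centre',a[:2].round(4),'diam',round(2*r2,4),'enc',round(x/1000,4),round(y/1000,4),round(2*r/1000,4)); return a[:2]
E
python3 - <<'E'
from h import *
d=ld('wrist4.png'); print(cpt(.105,180)); tin(d,(263,138),.056)
k=onz(d,(314,317),.1)[:2]-C; print(np.hypot(*k),np.degrees(np.arctan2(k[1],k[0])-YAW))
d=ld('top4.png'); cv2.imwrite('pics/c4.png',cv2.cvtColor(cv2.resize(d['img'][150:320,210:400],(760,680))[:600],cv2.COLOR_RGB2BGR))
E
```

```text
[0.49089434 0.08324498]
px [262.4663509  137.77817249] [ 223   98   80   81 5067] fit centre [0.4903 0.0861] diam 0.058 enc 0.4903 0.0861 0.0591
0.04483008403409093 66.14324440935502
```

View pics/c4.png

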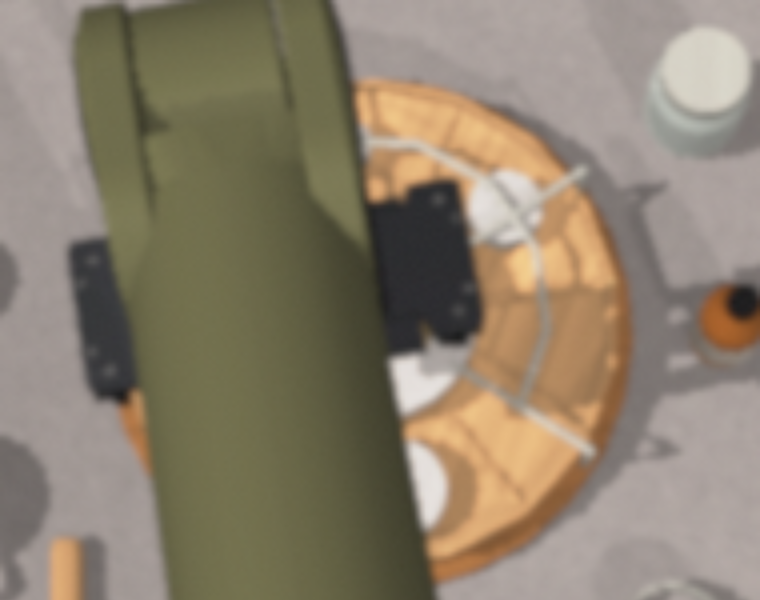

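Run:
```python
from h import *
to((.4903,.0855,.039))
```

```text
from [0.5514 0.138  0.1844] jaw 100.85 tool shift mm [-40.  145.4  70.1] yaw(first/after) None
```

>>> {"op": "drive_tool", "data": {"increments": "-20 0 35 0 30; -20 0 35 0 30; 0 0 0 0 30; 0 40 0 0 30; 0 40 0 0 30; 0 20 0 0 30; 0 0 0 0 30; 0 0 0 0 30"}}

```text
time: 10.8
position: [0.4907, 0.0855, 0.0852]
tool_rot: [-1.115, -1.348, 1.347]
ft_force: [0.5, 0.0, -0.4]
grip_width: 0.885
```

Run:
```python
from h import *
st(); to((.4903,.0855,.039)); snap('wrist','wrist5.png')
```

```text
t 10.8 pos [0.4907 0.0855 0.0852] F [ 0.5  0.  -0.4] g 0.8852703798641557
[[-0.188  0.002 -0.982]
 [ 0.982 -0.    -0.188]
 [-0.    -1.    -0.002]] j [-0.78  0.12  0.59  2.   -0.08  1.04  1.61]
from [0.4907 0.0855 0.0852] jaw 100.85 tool shift mm [ 0.1 46.2  0.5] yaw(first/after) None
```

View pics/wrist5.png

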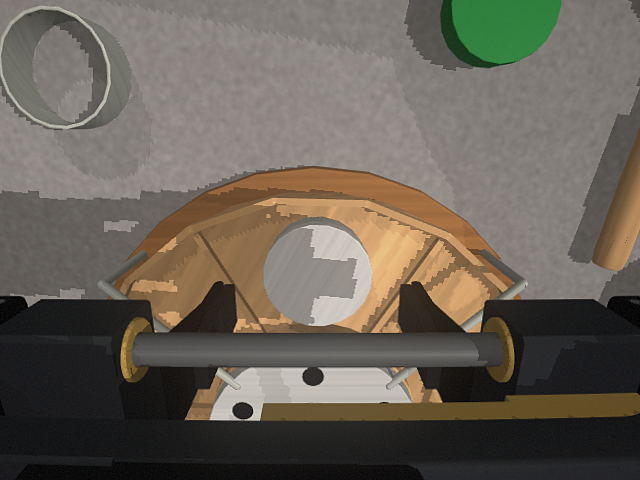

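>>> {"op": "drive_tool", "data": {"increments": "0 15 0 0 30; 0 15 0 0 30; 0 10 0 0 30; 0 5 0 0 30; 0 0 0 0 30; 0 0 0 0 200; 0 0 0 0 200; 0 0 0 0 200; 0 0 0 0 200; 0 0 0 0 200", "squeeze": 30}}

```text
time: 12.1
position: [0.4897, 0.0852, 0.0397]
tool_rot: [-1.114, -1.348, 1.347]
ft_force: [-0.1, -0.4, 3.2]
grip_width: 0.685
```

>>> {"op": "drive_tool", "data": {"increments": "0 -10 0 0 200; 0 -20 0 0 200; 0 -30 0 0 200; 0 -30 0 0 200; 0 0 0 0 200; 0 0 0 0 200"}}

```text
time: 12.85
position: [0.4888, 0.085, 0.1289]
tool_rot: [-1.113, -1.347, 1.347]
ft_force: [0.1, 1.1, -0.4]
grip_width: 0.684
```

Run:
```python
from h import *
st(); snap('wrist','wrist6.png');snap('top','top6.png')
```

```text
t 12.85 pos [0.4888 0.085  0.1289] F [ 0.1  1.1 -0.4] g 0.6841913168178642
[[-0.188 -0.001 -0.982]
 [ 0.982 -0.    -0.188]
 [ 0.    -1.     0.001]] j [-0.8   0.06  0.6   1.96 -0.04  1.13  1.57]
```

View pics/wrist6.png

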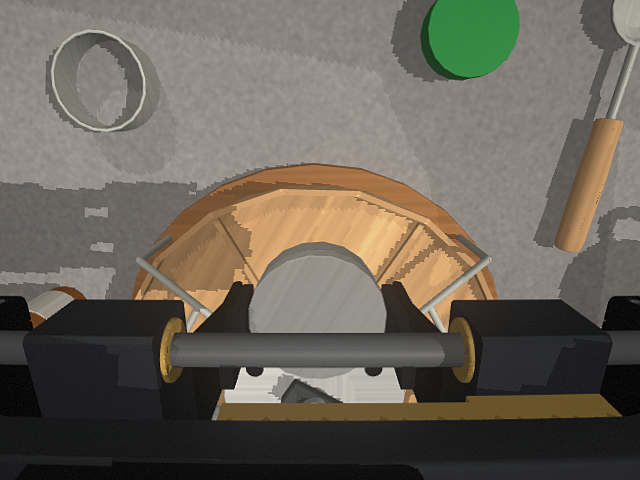

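View pics/top6.png

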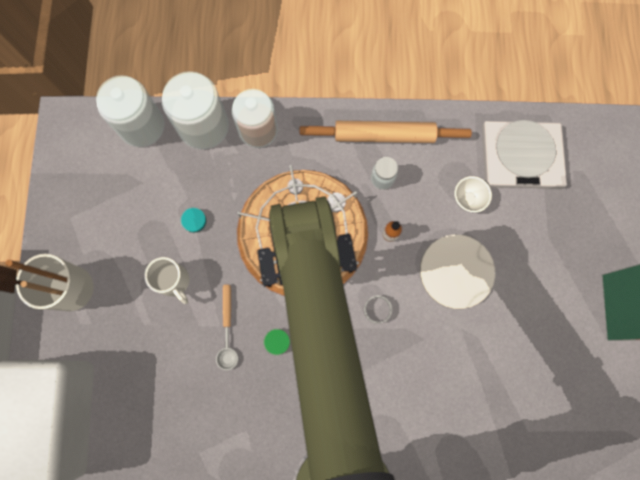

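Run:
```python
from h import *
to((.4996,-.2685,.13)); to((.40,-.2685,.16))
```

```text
from [0.4884 0.0849 0.1283] jaw 100.83 tool shift mm [-349.2   -1.5   55.4] yaw(first/after) None
from [0.4884 0.0849 0.1283] jaw 100.83 tool shift mm [-330.5  -31.3  153.3] yaw(first/after) None
```

>>> {"op": "drive_tool", "data": {"increments": "-35 0 5.5 0 200; -35 0 5.5 0 200; -35 0 5.5 0 200; -35 0 5.5 0 200; -35 0 5.5 0 200; -35 0 5.5 0 200; -35 0 5.5 0 200; -35 0 5.5 0 200; -35 0 5.5 0 200; -34 0 6 0 200; 0 0 0 0 200; 0 0 0 0 200"}}

```text
time: 14.45
position: [0.5, -0.2673, 0.1284]
tool_rot: [-1.112, -1.346, 1.347]
ft_force: [0.5, 1.0, 0.0]
grip_width: 0.681
```

Run:
```python
from h import *
st(); d=snap('wrist','wrist7.png');snap('scene','scene7.png');snap('top','top7.png'); to((.4996,-.2685,.021))
```

```text
t 14.45 pos [ 0.5    -0.2673  0.1284] F [0.5 1.  0. ] g 0.6813792674843775
[[-0.188 -0.002 -0.982]
 [ 0.982  0.001 -0.188]
 [ 0.001 -1.     0.002]] j [-0.3   0.28  0.87  1.8  -0.23  1.16  2.4 ]
from [ 0.5007 -0.2665  0.129 ] jaw 100.95 tool shift mm [ -1.8 108.    1.4] yaw(first/after) None
```

View pics/wrist7.png

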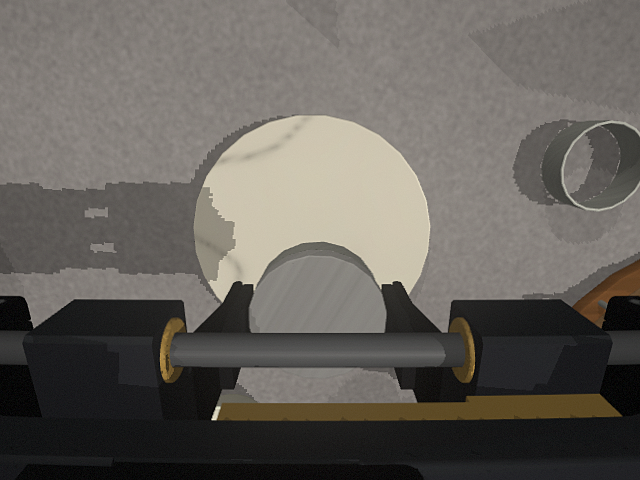

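View pics/top7.png

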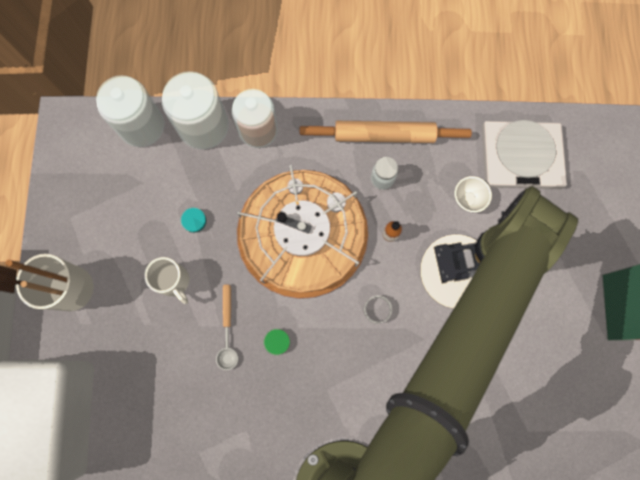

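```bash
cat >> h.py <<'E'
def circ3(d,pts,z):
    P=np.array([onz(d,q,z)[:2] for q in pts]); a=np.linalg.lstsq(np.c_[2*P,np.ones(len(P))],(P**2).sum(1),rcond=None)[0]
    print('centre',a[:2].round(4),'diam',2*np.sqrt(a[2]+a[:2]@a[:2])); return a[:2]
E
python3 - <<'E'
from h import *
d=ld('wrist7.png'); im=d['img'].astype(int)
m=((im[...,0]-im[...,2]>15)&(im[...,0]>140)).astype(np.uint8); m[:,480:]=0; m[280:]=0
pts=[]
for v in range(120,225,5):
    u=np.where(m[v])[0]; pts+=[(u.max(),v)]+([(u.min(),v)] if v<180 else [])
for u in range(260,380,5): pts.append((u,np.where(m[:,u])[0].min()))
circ3(d,pts,.016)
E
```

```text
centre [ 0.5022 -0.2704] diam 0.17656671600903334
```

>>> {"op": "drive_tool", "data": {"increments": "-2 20 0 0 200; 0 25 0 0 200; 0 25 0 0 200; 0 20 0 0 200; 0 10 0 0 200; 0 3 0 0 200; 0 2 0 0 200; 0 1 0 0 200; 0 0 0 0 200; 0 0 0 0 200"}}

```text
time: 15.85
position: [0.501, -0.2701, 0.0236]
tool_rot: [-1.114, -1.348, 1.347]
ft_force: [-0.3, 0.3, -1.2]
grip_width: 0.682
```

Run:
```python
from h import *
st()
```

```text
t 15.85 pos [ 0.501  -0.2701  0.0236] F [-0.3  0.3 -1.2] g 0.6816691422950988
[[-0.188  0.001 -0.982]
 [ 0.982 -0.    -0.188]
 [-0.    -1.    -0.001]] j [-0.22  0.43  0.8   1.89 -0.37  0.98  2.5 ]
```

Lower until contact, then release.

>>> {"op": "drive_tool", "data": {"increments": "0 1 0 0 200; 0 0.7 0 0 200; 0 0.5 0 0 200; 0 0 0 0 200"}}

```text
time: 16.35
position: [0.5008, -0.27, 0.0218]
tool_rot: [-1.113, -1.347, 1.346]
ft_force: [-2.7, 1.3, 4.2]
grip_width: 0.679
```

>>> {"op": "drive_tool", "data": {"increments": "0 0 0 0 50; 0 0 0 0 50; 0 0 0 0 50; 0 -20 0 0 50; 0 -40 0 0 50; 0 -40 0 0 50; 0 -20 -30 0 50; 0 0 -30 0 50; 0 0 0 0 50; 0 0 0 0 50"}}

```text
time: 17.6
position: [0.5589, -0.2595, 0.1417]
tool_rot: [-1.114, -1.346, 1.347]
ft_force: [-0.5, 0.2, 0.8]
grip_width: 0.803
```

Run:
```python
from h import *
st(); d=snap('wrist','wrist8.png')
```

```text
t 17.6 pos [ 0.5589 -0.2595  0.1417] F [-0.5  0.2  0.8] g 0.8028295076030675
[[-0.187 -0.    -0.982]
 [ 0.982 -0.001 -0.187]
 [-0.    -1.     0.001]] j [-0.28  0.39  0.84  1.67 -0.3   1.22  2.39]
```

View pics/wrist8.png

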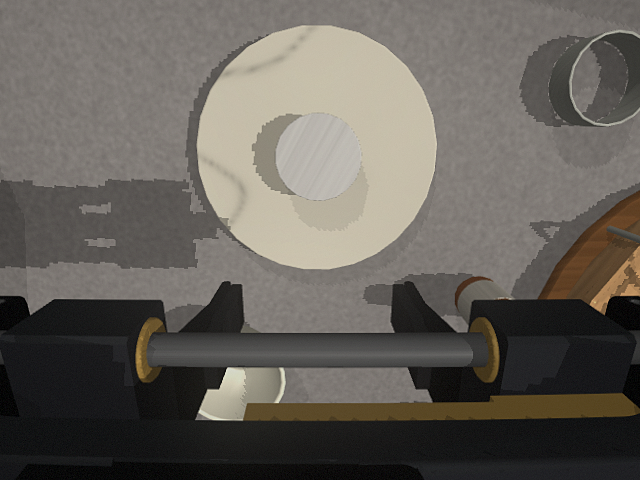

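Run:
```python
from h import *
d=ld('wrist8.png'); t=tin(d,(318,156),.038)
im=d['img'].astype(int); m=((im[...,0]-im[...,2]>12)&(im[...,0]>120)).astype(np.uint8); m[:,445:]=0;m[275:]=0
pts=[]
for v in range(35,262,5):
    u=np.where(m[v])[0]; pts.append((u.max(),v))
    if v<70: pts.append((u.min(),v))
circ3(d,pts,.016)
to((*cpt(.048,60),.15),100.9)
```

```text
px [311.95492876 155.29325385] [ 258  113  104   88 6878] fit centre [ 0.5018 -0.2741] diam 0.0633 enc 0.5005 -0.2757 0.0725
centre [ 0.522  -0.3124] diam 0.25879837601544625
from [ 0.5586 -0.2597  0.1415] jaw 100.75 tool shift mm [ 391.4   -8.6 -126.3] yaw(first/after) -0.1
```

Run:
```python
from h import *
d=ld('wrist8.png'); circ3(d,[(276,156),(361,156),(318,112),(318,200)],.038); circ3(d,[(197,147),(437,147),(317,25),(317,269)],.016)
print('knob',cpt(.048,60))
```

```text
centre [ 0.5013 -0.269 ] diam 0.05872840819976683
centre [ 0.5029 -0.2698] diam 0.1776361395403664
knob [0.60970646 0.14845755]
```

>>> {"op": "drive_tool", "data": {"increments": "39 -1 -12.5 0 100; 39 -1 -12.5 0 100; 39 -1 -12.5 0 100; 39 -1 -12.5 0 100; 39 -1 -12.5 0 100; 39 -1 -12.5 0 100; 39 -1 -12.5 0 100; 39 -1 -12.5 0 100; 39 0 -12.5 0 100; 39 0 -12.5 0 100; 0 0 0 0 100; 0 0 0 0 100; 0 0 0 0 100", "squeeze": 40}}

```text
time: 19.27
position: [0.6092, 0.1454, 0.1495]
tool_rot: [-1.116, -1.345, 1.345]
ft_force: [0.2, 0.0, 0.3]
grip_width: 0.61
```

Run:
```python
from h import *
kn(60); to((*cpt(.048,59.5),.078)); snap('wrist','wrist9.png')
```

```text
t 19.275 pos [0.6092 0.1454 0.1495] F [0.2 0.  0.3] g 0.6102028021979929
[[-0.185  0.    -0.983]
 [ 0.983 -0.    -0.185]
 [-0.    -1.    -0.   ]] j [-0.84  0.37  0.7   1.63 -0.25  1.23  1.67]
r 0.04493505756352136 ang 59.3444667620771
from [0.6092 0.1454 0.1495] jaw 100.65 tool shift mm [ 2.9 -0.  -1.1] yaw(first/after) None
from [0.6092 0.1454 0.1495] jaw 100.65 tool shift mm [ 2.7 71.5 -1.4] yaw(first/after) None
```

View pics/wrist9.png

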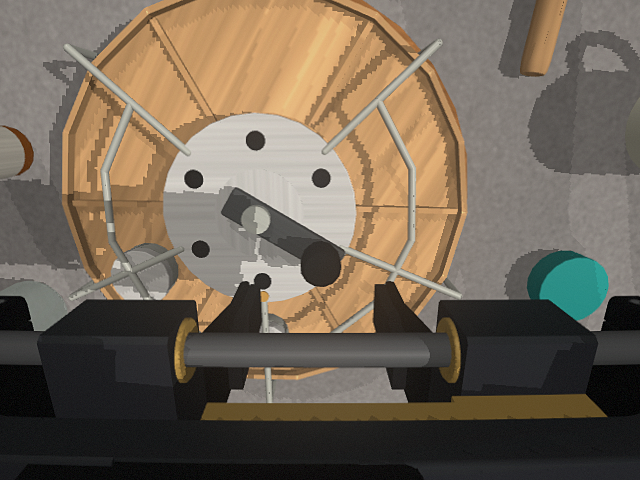

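>>> {"op": "drive_tool", "data": {"increments": "2.7 20 -1.4 0 100; 0 30 0 0 100; 0 20 0 0 100; 0 1.5 0 0 100; 0 0 0 0 100; 0 0 0 0 240; 0 0 0 0 240; 0 0 0 0 240; 0 0 0 0 240; 0 0 0 0 240; 0 -4 0 0 240; 0 -4 0 0 240; 0 -4 0 0 240; 0 -2.5 0 0 240; 0 0 0 0 240; 0 0 0 0 240"}}

```text
time: 21.32
position: [0.6082, 0.1493, 0.09]
tool_rot: [-1.112, -1.342, 1.35]
ft_force: [-0.4, -6.2, -9.0]
grip_width: 0.278
```

Run:
```python
from h import *
kn(60)
```

```text
t 21.325 pos [0.6082 0.1493 0.09  ] F [-0.4 -6.2 -9. ] g 0.2780762315354804
[[-0.187 -0.004 -0.982]
 [ 0.982 -0.003 -0.187]
 [-0.002 -1.     0.005]] j [-0.82  0.43  0.68  1.68 -0.29  1.13  1.7 ]
r 0.04833183693765568 ang 62.06583636393467
from [0.6082 0.1493 0.09  ] jaw 100.8 tool shift mm [-1.1 -0.  -1.4] yaw(first/after) None
```

>>> {"op": "drive_tool", "data": {"increments": "-1 -1.5 -1.3 0 240; -3.5 0 -5.2 0 240; -4.1 0 -4.7 0 240; -4.7 0 -4.2 0 240; -5.2 0 -3.5 0 240; -5.6 0 -2.8 0 240; -5.9 0 -2 0 240; -6.2 0 -1.2 0 240; -6.3 0 -0.4 0 240; 0 0 0 0 240"}}

```text
time: 22.58
position: [0.642, 0.1123, 0.0929]
tool_rot: [-1.113, -1.344, 1.348]
ft_force: [-4.7, -2.2, -8.9]
grip_width: 0.277
```

Run:
```python
from h import *
kn(0)
```

```text
t 22.575 pos [0.642  0.1123 0.0929] F [-4.7 -2.2 -8.9] g 0.2765898497985818
[[-0.187 -0.002 -0.982]
 [ 0.982 -0.001 -0.187]
 [-0.001 -1.     0.002]] j [-0.73  0.48  0.68  1.62 -0.32  1.16  1.78]
r 0.04887429701048122 ang -0.0009824704943358904
from [0.642  0.1123 0.0929] jaw 100.78 tool shift mm [-0.   0.   0.9] yaw(first/after) None
```

>>> {"op": "drive_tool", "data": {"increments": "-6.3 0.5 1.3 0 240; -6.2 0 1.2 0 240; -5.9 0 2 0 240; -5.6 0 2.8 0 240; -5.2 0 3.5 0 240; -4.7 0 4.1 0 240; -4.1 0 4.7 0 240; -3.5 0 5.2 0 240; 0 0 0 0 240; 0 0 0 0 240"}}

```text
time: 23.82
position: [0.6265, 0.0671, 0.0932]
tool_rot: [-1.115, -1.346, 1.347]
ft_force: [0.4, -1.5, -9.7]
grip_width: 0.274
```

Run:
```python
from h import *
kn(-60); snap('wrist','wrist10.png')
```

```text
t 23.825 pos [0.6265 0.0671 0.0932] F [ 0.4 -1.5 -9.7] g 0.2738776259604701
[[-0.187  0.    -0.982]
 [ 0.982 -0.001 -0.187]
 [-0.001 -1.    -0.   ]] j [-0.7   0.44  0.7   1.68 -0.3   1.14  1.84]
r 0.04845916645051601 ang -58.80893914219236
from [0.6265 0.0671 0.0932] jaw 100.78 tool shift mm [-0.1 -0.   1.1] yaw(first/after) None
```

View pics/wrist10.png

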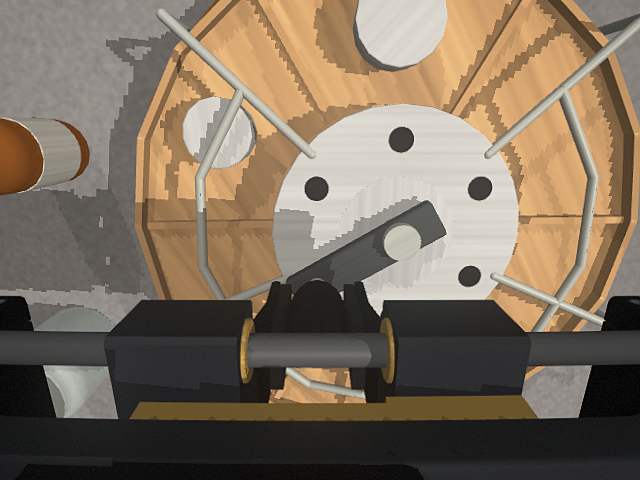

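>>> {"op": "drive_tool", "data": {"increments": "0 1 1 0 240; 0 3 0 0 240; 0 3 0 0 240; 0 3 0 0 240; 0 3 0 0 240; 0 1.5 0 0 240; 0 0 0 0 240; 0 0 0 0 240"}}

```text
time: 24.88
position: [0.6263, 0.0673, 0.0793]
tool_rot: [-1.116, -1.348, 1.346]
ft_force: [2.9, -3.9, -5.6]
grip_width: 0.277
```

Run:
```python
from h import *
kn(-60)
```

```text
t 24.875 pos [0.6263 0.0673 0.0793] F [ 2.9 -3.9 -5.6] g 0.27740130678568503
[[-0.187  0.002 -0.982]
 [ 0.982 -0.001 -0.187]
 [-0.001 -1.    -0.002]] j [-0.7   0.45  0.69  1.69 -0.31  1.11  1.85]
r 0.04826105498945036 ang -58.81339704616955
from [0.6263 0.0673 0.0793] jaw 100.8 tool shift mm [-0.3 -0.   1. ] yaw(first/after) None
```

>>> {"op": "drive_tool", "data": {"increments": "0 0.8 0 0 240; 0 0.7 0 0 240; 0 0 0 0 240; 0 0 0 0 240"}}

```text
time: 25.38
position: [0.6264, 0.0673, 0.078]
tool_rot: [-1.116, -1.348, 1.346]
ft_force: [3.7, -3.8, -5.1]
grip_width: 0.279
```

>>> {"op": "drive_tool", "data": {"increments": "0 0.7 0 0 240; 0 0.5 0 0 240; 0 0 0 0 240; 0 0 0 0 240"}}

```text
time: 25.88
position: [0.627, 0.0678, 0.0778]
tool_rot: [-1.116, -1.35, 1.345]
ft_force: [2.7, -3.5, 6.4]
grip_width: 0.279
```

>>> {"op": "drive_tool", "data": {"increments": "0 -0.5 0 0 100; 0 0 0 0 100; 0 0 0 0 100; 0 -30 0 0 100; 0 -40 0 0 90; 0 -40 20 0 90; 0 0 40 0 90; 0 0 0 0 90;0 0 0 0 90"}}

```text
time: 27.0
position: [0.5665, 0.0577, 0.1864]
tool_rot: [-1.113, -1.348, 1.347]
ft_force: [0.1, 0.2, 0.3]
grip_width: 0.646
```

Run:
```python
from h import *
st(); snap('wrist','wrist11.png')
```

```text
t 27.0 pos [0.5665 0.0577 0.1864] F [0.1 0.2 0.3] g 0.6464918306860281
[[-0.189  0.    -0.982]
 [ 0.982  0.001 -0.189]
 [ 0.001 -1.    -0.   ]] j [-0.81  0.2   0.75  1.73 -0.15  1.27  1.74]
```

View pics/wrist11.png

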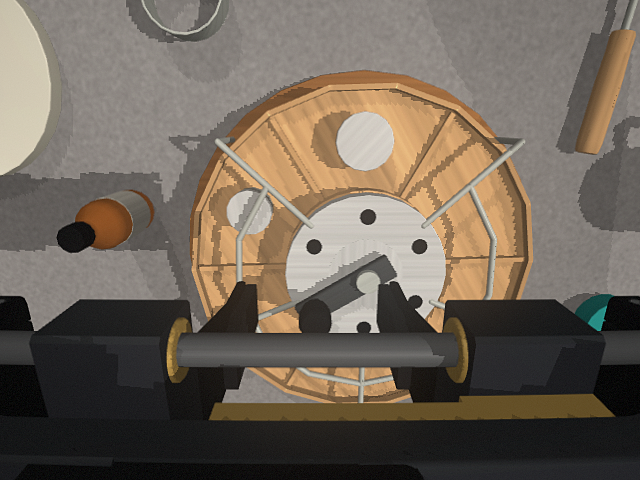

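Tin44 stands in the gap, top near (366,141). Next I'll measure it and work out the move.

Run:
```python
from h import *
d=ld('wrist11.png'); tin(d,(366,141),.056); p=circ3(d,[(338,141),(394,141),(365,112),(365,170)],.056); to((*p,.04))
```

```text
px [364.47141234 140.79931844] [ 336  112   58   59 2641] fit centre [0.493  0.0802] diam 0.042 enc 0.4929 0.0803 0.0431
centre [0.4929 0.0814] diam 0.04198327425628321
from [0.5668 0.0576 0.1863] jaw 100.88 tool shift mm [ 37.3 146.3  68.1] yaw(first/after) None
```

>>> {"op": "drive_tool", "data": {"increments": "18 0 34 0 70; 18.5 0 34 0 70; 0 0 0 0 70; 0 40 0 0 70; 0 40 0 0 70; 0 30 0 0 70; 0 20 0 0 70; 0 10 0 0 70; 0 5 0 0 70; 0 0 0 0 70; 0 0 0 0 70"}}

```text
time: 28.42
position: [0.4935, 0.08, 0.0422]
tool_rot: [-1.114, -1.348, 1.346]
ft_force: [0.0, -0.2, -0.1]
grip_width: 0.725
```

Run:
```python
from h import *
st(); snap('wrist','wrist12.png')
```

```text
t 28.425 pos [0.4935 0.08   0.0422] F [ 0.  -0.2 -0.1] g 0.7249576360896434
[[-0.188  0.001 -0.982]
 [ 0.982  0.001 -0.188]
 [ 0.    -1.    -0.001]] j [-0.88  0.21  0.73  2.04 -0.17  0.95  1.7 ]
```

View pics/wrist12.png

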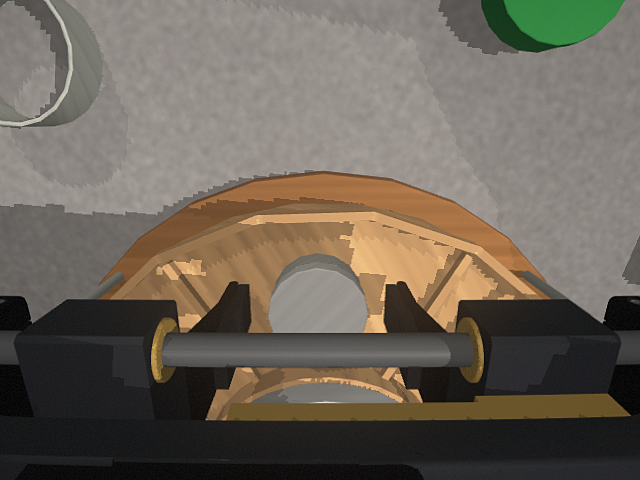

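Tin44 sits centred between the jaws, at (319,300). I'll close and lift.

>>> {"op": "drive_tool", "data": {"increments": "0 2 0 0 70; 0 0 0 0 220; 0 0 0 0 220; 0 0 0 0 220; 0 0 0 0 220; 0 0 0 0 220; 0 0 0 0 220", "squeeze": 30}}

```text
time: 29.35
position: [0.4928, 0.0799, 0.0395]
tool_rot: [-1.114, -1.347, 1.347]
ft_force: [-0.1, -0.6, 1.2]
grip_width: 0.493
```

>>> {"op": "drive_tool", "data": {"increments": "0 -10 0 0 220; 0 -20 0 0 220; 0 -30 0 0 220; 0 -30 0 0 220; 0 0 0 0 220; 0 0 0 0 220"}}

```text
time: 30.1
position: [0.4923, 0.0798, 0.1291]
tool_rot: [-1.113, -1.347, 1.347]
ft_force: [0.5, 0.4, -0.1]
grip_width: 0.499
```

Run:
```python
from h import *
st(); snap('wrist','wrist13.png');snap('top','top13.png'); to((.501,-.2697,.13))
d=ld('top13.png');d0=ld('top6.png')
```

```text
t 30.1 pos [0.4923 0.0798 0.1291] F [ 0.5  0.4 -0.1] g 0.4994533106283645
[[-0.188 -0.001 -0.982]
 [ 0.982  0.    -0.188]
 [ 0.    -1.     0.   ]] j [-0.93  0.07  0.74  1.96 -0.05  1.13  1.6 ]
from [0.4919 0.0796 0.1285] jaw 100.83 tool shift mm [-344.8   -1.3   56.7] yaw(first/after) None
```

View pics/wrist13.png

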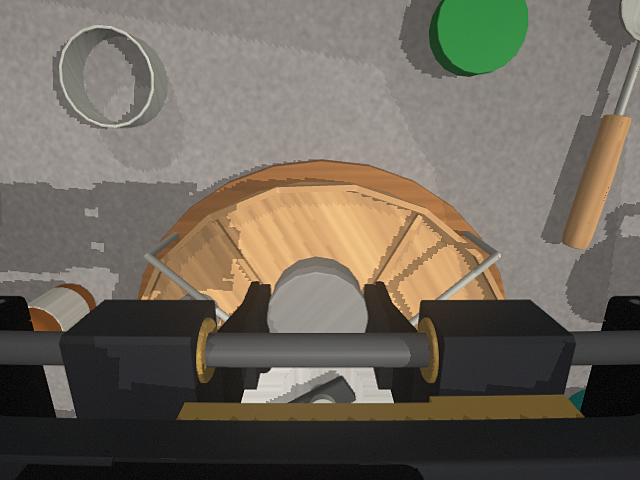

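View pics/top13.png

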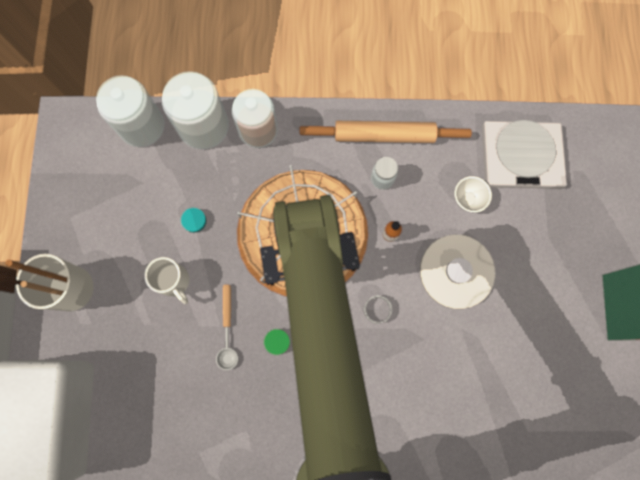

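>>> {"op": "drive_tool", "data": {"increments": "0 0 0 10 220; 0 0 0 10 220; 0 0 0 10 220; 0 0 0 10 220; 0 0 0 0 220"}}

```text
time: 30.82
position: [0.4922, 0.0796, 0.1286]
tool_rot: [-1.408, -0.827, 0.83]
ft_force: [0.4, 0.6, -0.6]
grip_width: 0.501
```

Run:
```python
from h import *
st(); to((.501,-.2697,.13))
```

```text
t 30.825 pos [0.4922 0.0796 0.1286] F [ 0.4  0.6 -0.6] g 0.500750146145652
[[ 0.486 -0.001 -0.874]
 [ 0.874 -0.001  0.486]
 [-0.002 -1.     0.001]] j [-0.96  0.07  0.78  1.96 -0.06  1.13  0.91]
from [0.4922 0.0796 0.1286] jaw 60.94 tool shift mm [-301.1   -1.1 -177.4] yaw(first/after) None
```

>>> {"op": "drive_tool", "data": {"increments": "-30 0 -17.7 0 220; -30 0 -17.7 0 220; -30 0 -17.7 0 220; -30 0 -17.7 0 220; -30 0 -17.7 0 220; -30 0 -17.7 0 220; -30 0 -17.7 0 220; -30 0 -17.7 0 220; -30 0 -17.7 0 220; -31 0 -18 0 220; 0 0 0 0 220; 0 0 0 0 220"}}

```text
time: 32.33
position: [0.5007, -0.2687, 0.1288]
tool_rot: [-1.406, -0.827, 0.828]
ft_force: [0.0, 0.6, -0.4]
grip_width: 0.498
```

Run:
```python
from h import *
st(); to((.501,-.2697,.062)); snap('wrist','wrist14.png')
```

```text
t 32.325 pos [ 0.5007 -0.2687  0.1288] F [ 0.   0.6 -0.4] g 0.49810324248745264
[[ 0.486 -0.001 -0.874]
 [ 0.874  0.001  0.486]
 [ 0.    -1.     0.001]] j [-0.39  0.32  0.99  1.8  -0.29  1.17  1.76]
from [ 0.5007 -0.2687  0.1288] jaw 60.94 tool shift mm [-0.8 66.8 -0.9] yaw(first/after) None
```

View pics/wrist14.png

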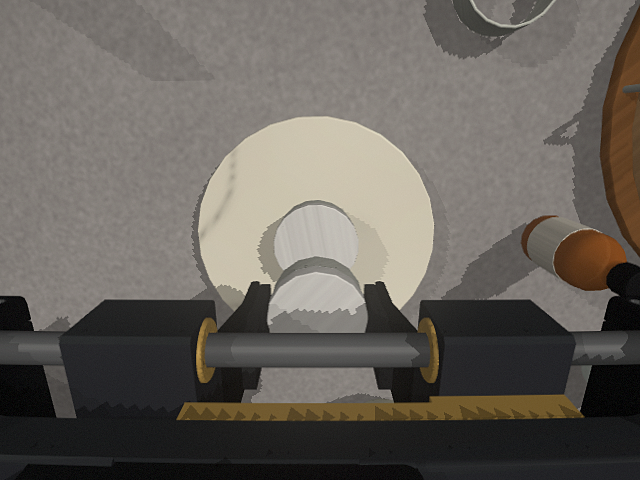

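Run:
```python
from h import *
d=ld('wrist14.png'); im=d['img'].astype(int)
m=((im.max(2)-im.min(2)<16)&(im.min(2)>125)).astype(np.uint8)
pts=[]
for v in range(215,252,3):
    u=np.where(m[v,265:365])[0]+265; pts+= [(u.min(),v),(u.max(),v)]
for u in range(285,350,5):
    pts.append((u,np.where(m[195:240,u])[0].min()+195))
print(pts[:8]); circ3(d,pts,.038)
c=np.array([.5013,-.269]); print([proj(d,[*(c+.03*np.array([np.cos(a),np.sin(a)])),.038]).round(0).tolist() for a in np.radians([160,180,120,240,60,300])])
# held tin top rim
```

```text
[(np.int64(288), 215), (np.int64(345), 215), (np.int64(284), 218), (np.int64(347), 218), (np.int64(282), 221), (np.int64(350), 221), (np.int64(280), 224), (np.int64(352), 224)]
centre [ 0.5008 -0.2689] diam 0.05800270226998284
[[309.0, 204.0], [294.0, 209.0], [339.0, 210.0], [273.0, 245.0], [359.0, 247.0], [294.0, 280.0]]
```

>>> {"op": "drive_tool", "data": {"increments": "0 30 0 0 220; 0 25 0 0 220; 0 15 0 0 220; 0 8 0 0 220; 0 3 0 0 220; 0 1 0 0 220; 0 0 0 0 220; 0 0 0 0 220"}}

```text
time: 33.38
position: [0.5012, -0.2695, 0.0479]
tool_rot: [-1.408, -0.827, 0.826]
ft_force: [-0.3, -0.0, 0.7]
grip_width: 0.497
```

>>> {"op": "drive_tool", "data": {"increments": "0 1 0 0 220; 0 0.7 0 0 220; 0 0.6 0 0 220; 0 0 0 0 220; 0 0 0 0 220"}}

```text
time: 34.0
position: [0.5009, -0.2694, 0.0451]
tool_rot: [-1.408, -0.827, 0.827]
ft_force: [-0.3, 0.4, -0.9]
grip_width: 0.498
```

>>> {"op": "drive_tool", "data": {"increments": "0 0.7 0 0 220; 0 0.6 0 0 220; 0 0.5 0 0 220; 0 0 0 0 220; 0 0 0 0 220"}}

```text
time: 34.62
position: [0.5009, -0.2694, 0.0435]
tool_rot: [-1.408, -0.827, 0.826]
ft_force: [-1.5, 2.0, 3.7]
grip_width: 0.496
```

>>> {"op": "drive_tool", "data": {"increments": "0 0 0 0 90; 0 0 0 0 90; 0 0 0 0 90; 0 -20 0 0 90; 0 -40 0 0 90; 0 -40 -20 0 90; 0 0 -40 0 90; 0 0 0 0 90; 0 0 0 0 90"}}

```text
time: 35.75
position: [0.5525, -0.2989, 0.1437]
tool_rot: [-1.408, -0.825, 0.827]
ft_force: [0.2, 0.2, -0.2]
grip_width: 0.647
```

Run:
```python
from h import *
st(); snap('wrist','wrist15.png')
```

```text
t 35.75 pos [ 0.5525 -0.2989  0.1437] F [ 0.2  0.2 -0.2] g 0.6474624319801753
[[ 0.488 -0.001 -0.873]
 [ 0.873 -0.     0.488]
 [-0.    -1.     0.001]] j [-0.28  0.45  0.95  1.64 -0.39  1.25  1.81]
```

View pics/wrist15.png

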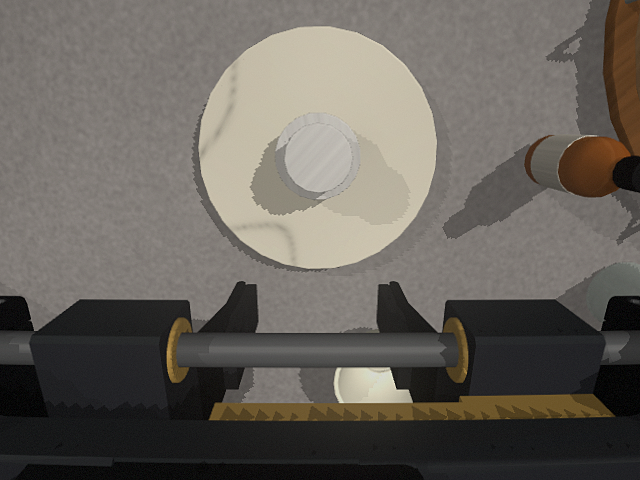

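Run:
```python
from h import *
d=ld('wrist15.png'); circ3(d,[(284.5,157),(353,157),(319,122),(319,193)],.060); circ3(d,[(275,156),(359.5,156),(317,111.5),(317,200)],.038);circ3(d,[(199,147),(437,147),(318,26),(318,269)],.016)
to((*cpt(.048,-60),.15)); cv2.imwrite('pics/w15c.png',cv2.cvtColor(cv2.resize(d['img'][90:220,250:390],(646,600)),cv2.COLOR_RGB2BGR))
```

```text
centre [ 0.5013 -0.2681] diam 0.04384813143042332
centre [ 0.5016 -0.2694] diam 0.059170479640498624
centre [ 0.5036 -0.2699] diam 0.17788179132088355
from [ 0.5523 -0.2986  0.1436] jaw 60.79 tool shift mm [354.6  -6.2 114.6] yaw(first/after) None
```

View pics/w15c.png

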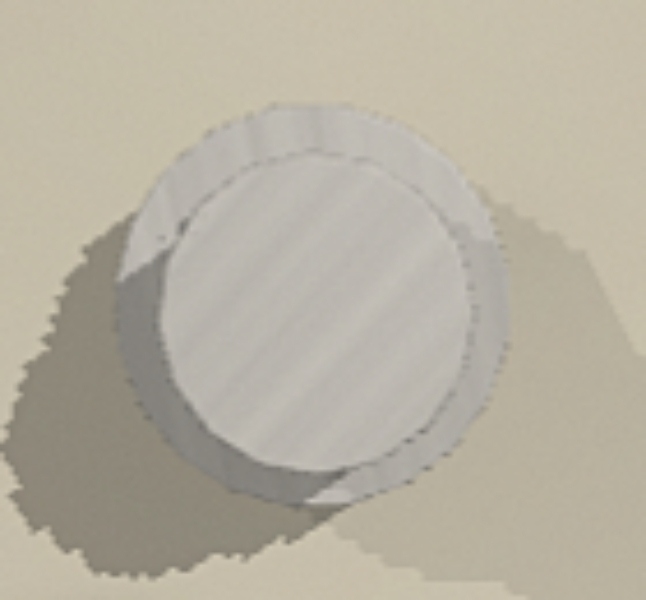

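>>> {"op": "drive_tool", "data": {"increments": "35.5 -1 11.5 0 100; 35.5 -1 11.5 0 100; 35.5 -1 11.5 0 100; 35.5 -1 11.5 0 100; 35.5 -1 11.5 0 100; 35.5 -1 11.5 0 100; 35.5 0 11.5 0 100; 35.5 0 11.5 0 100; 35.5 0 11.5 0 100; 35 0 11.1 0 100; 0 0 0 0 100; 0 0 0 0 100; 0 0 0 0 100", "squeeze": 40}}

```text
time: 37.42
position: [0.6256, 0.0648, 0.1497]
tool_rot: [-1.409, -0.825, 0.825]
ft_force: [-0.9, -0.2, -0.5]
grip_width: 0.607
```

Run:
```python
from h import *
kn(-60); to((*cpt(.048,-59.5),.0785)); snap('wrist','wrist16.png')
```

```text
t 37.425 pos [0.6256 0.0648 0.1497] F [-0.9 -0.2 -0.5] g 0.6072069637602422
[[ 0.49   0.    -0.872]
 [ 0.872 -0.     0.49 ]
 [-0.    -1.    -0.   ]] j [-0.83  0.43  0.88  1.63 -0.34  1.25  1.18]
r 0.04966219262188827 ang -61.41575392830699
from [0.6256 0.0648 0.1497] jaw 60.68 tool shift mm [ 1.7 -0.   1.1] yaw(first/after) None
from [0.6256 0.0648 0.1497] jaw 60.68 tool shift mm [ 2.1 71.2  1. ] yaw(first/after) None
```

View pics/wrist16.png

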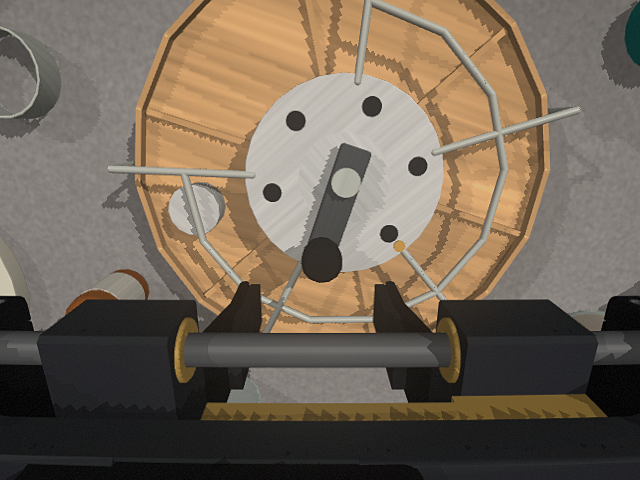

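>>> {"op": "drive_tool", "data": {"increments": "2 20 1 0 100; 0 30 0 0 100; 0 20 0 0 100; 0 1 0 0 100; 0 0 0 0 100; 0 0 0 0 240; 0 0 0 0 240; 0 0 0 0 240; 0 0 0 0 240; 0 0 0 0 240; 0 -4 0 0 240; 0 -4 0 0 240; 0 -4 0 0 240; 0 -3 0 0 240; 0 0 0 0 240; 0 0 0 0 240"}}

```text
time: 39.48
position: [0.6262, 0.0688, 0.0932]
tool_rot: [-1.408, -0.827, 0.827]
ft_force: [3.7, -4.5, -9.0]
grip_width: 0.274
```

Run:
```python
from h import *
kn(-60);s=ctrl.get_state(); Rm=R.from_rotvec(s['tool_rot']).as_matrix()
for seg in [(-60,-120,9)]:
    L=np.linspace(*seg)
    for u,v in zip(L[:-1],L[1:]):
        dd=np.append(cpt(.048,v)-cpt(.048,u),0)*1000; print(v,(Rm.T@dd).round(1))
```

```text
t 39.475 pos [0.6262 0.0688 0.0932] F [ 3.7 -4.5 -9. ] g 0.27428009083290594
[[ 0.487  0.    -0.873]
 [ 0.873 -0.     0.487]
 [-0.    -1.    -0.   ]] j [-0.81  0.48  0.85  1.68 -0.39  1.16  1.21]
r 0.04704411464124536 ang -57.68323053976635
from [0.6262 0.0688 0.0932] jaw 60.83 tool shift mm [-2.1  0.  -0.3] yaw(first/after) None
-67.5 [-5.8 -0.   2.5]
-75.0 [-5.4 -0.   3.3]
-82.5 [-4.9 -0.   3.9]
-90.0 [-4.3 -0.   4.5]
-97.5 [-3.7 -0.   5.1]
-105.0 [-3.  -0.   5.5]
-112.5 [-2.3 -0.   5.8]
-120.0 [-1.5 -0.   6.1]
```

>>> {"op": "drive_tool", "data": {"increments": "-2 0 -0.3 0 240; -5.8 0 2.5 0 240; -5.4 0 3.3 0 240; -4.9 0 3.9 0 240; -4.3 0 4.5 0 240; -3.7 0 5.1 0 240; -3 0 5.5 0 240; -2.3 0 5.8 0 240; -1.5 0 6.1 0 240; 0 0 0 0 240; 0 0 0 0 240; 0 0 0 0 240"}}

```text
time: 40.98
position: [0.5784, 0.0577, 0.0933]
tool_rot: [-1.409, -0.826, 0.827]
ft_force: [-1.3, -2.6, -9.0]
grip_width: 0.278
```

Run:
```python
from h import *
kn(-120)
```

```text
t 40.975 pos [0.5784 0.0577 0.0933] F [-1.3 -2.6 -9. ] g 0.27807190546158406
[[ 0.488  0.    -0.873]
 [ 0.873 -0.001  0.488]
 [-0.    -1.    -0.   ]] j [-0.88  0.37  0.89  1.81 -0.32  1.11  1.18]
r 0.048054027657542554 ang -119.88169580442714
from [0.5784 0.0577 0.0933] jaw 60.82 tool shift mm [ 0.  -0.   0.1] yaw(first/after) None
```

>>> {"op": "drive_tool", "data": {"increments": "0 2 0 0 240; 0 3 0 0 240; 0 3 0 0 240; 0 3 0 0 240; 0 3 0 0 240; 0 1 0 0 240; 0 0 0 0 240; 0 0 0 0 240"}}

```text
time: 41.98
position: [0.5787, 0.0577, 0.0788]
tool_rot: [-1.409, -0.827, 0.826]
ft_force: [-1.9, -5.7, -3.6]
grip_width: 0.276
```

>>> {"op": "drive_tool", "data": {"increments": "0 0.7 0 0 240; 0 0.6 0 0 240; 0 0 0 0 240; 0 0 0 0 240"}}

```text
time: 42.48
position: [0.579, 0.0576, 0.0786]
tool_rot: [-1.408, -0.827, 0.825]
ft_force: [-4.3, -4.7, 3.5]
grip_width: 0.276
```

Run:
```python
from h import *
kn(-120)
```

```text
t 42.475 pos [0.579  0.0576 0.0786] F [-4.3 -4.7  3.5] g 0.2764600031891354
[[ 0.488  0.001 -0.873]
 [ 0.873  0.     0.488]
 [ 0.001 -1.    -0.001]] j [-0.87  0.39  0.88  1.82 -0.34  1.09  1.19]
r 0.047899902517707434 ang -119.15139310003863
from [0.579  0.0576 0.0786] jaw 60.82 tool shift mm [-0.2 -0.   0.7] yaw(first/after) None
```

>>> {"op": "drive_tool", "data": {"increments": "0 -0.5 0 0 100; 0 0 0 0 100; 0 0 0 0 100; 0 -30 0 0 100; 0 -40 0 0 100; 0 -40 0 0 100; 0 0 0 -10 100; 0 0 0 -10 100; 0 0 0 -10 100; 0 0 0 -10 100; 0 0 0 0 100; 0 0 0 0 100"}}

```text
time: 43.98
position: [0.5785, 0.0583, 0.1877]
tool_rot: [-1.115, -1.346, 1.345]
ft_force: [-0.1, 0.3, -0.2]
grip_width: 0.607
```

Run:
```python
from h import *
st(); snap('wrist','wrist17.png')
```

```text
t 43.975 pos [0.5785 0.0583 0.1877] F [-0.1  0.3 -0.2] g 0.6072372271751713
[[-0.185  0.    -0.983]
 [ 0.983  0.001 -0.185]
 [ 0.    -1.    -0.001]] j [-0.85  0.25  0.83  1.7  -0.19  1.28  1.77]
```

View pics/wrist17.png

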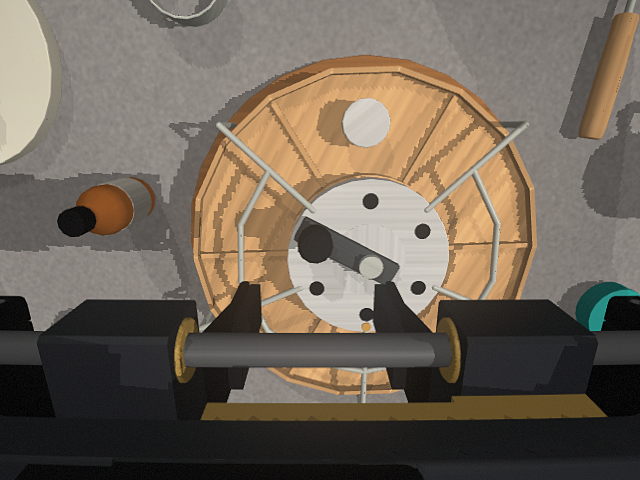

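Run:
```python
from h import *
d=ld('wrist17.png'); p=tin(d,(366,122),.056);  to((*p,.04),100.8)
```

```text
px [365.69827105 122.29113218] [ 343   99   47   48 1793] fit centre [0.4917 0.0791] diam 0.034 enc 0.4917 0.0791 0.035
from [0.5784 0.0582 0.1877] jaw 100.71 tool shift mm [ 36.6 147.6  81.3] yaw(first/after) -0.1
```

>>> {"op": "drive_tool", "data": {"increments": "18 0 40.5 0 90; 18.5 0 40.5 0 90; 0 0 0 0 90; 0 40 0 0 90; 0 40 0 0 90; 0 30 0 0 90; 0 20 0 0 90; 0 10 0 0 90; 0 5 0 0 90; 0 0 0 0 90; 0 0 0 0 90"}}

```text
time: 45.4
position: [0.4926, 0.0788, 0.0433]
tool_rot: [-1.114, -1.348, 1.346]
ft_force: [0.8, 0.2, -0.0]
grip_width: 0.649
```

Run:
```python
from h import *
st(); to((.4917,.0791,.04)); snap('wrist','wrist18.png')
```

```text
t 45.4 pos [0.4926 0.0788 0.0433] F [ 0.8  0.2 -0. ] g 0.6494250393471208
[[-0.188  0.001 -0.982]
 [ 0.982  0.001 -0.188]
 [ 0.001 -1.    -0.002]] j [-0.95  0.22  0.81  2.04 -0.19  0.95  1.72]
from [0.4926 0.0788 0.0433] jaw 100.83 tool shift mm [0.4 3.3 0.8] yaw(first/after) None
```

View pics/wrist18.png

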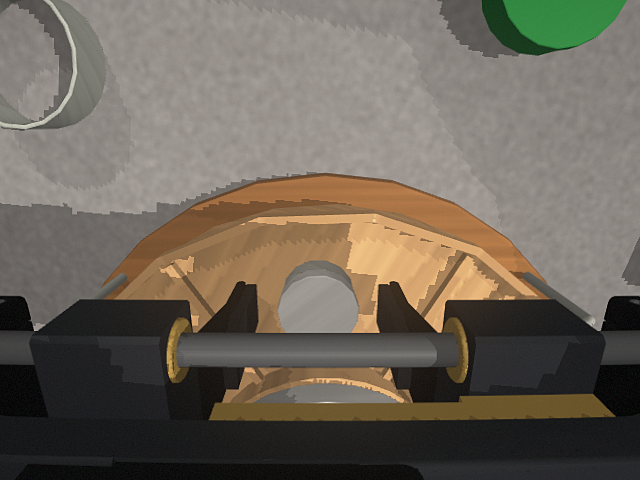

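>>> {"op": "drive_tool", "data": {"increments": "0.4 3 0.5 0 90; 0 0 0 0 230; 0 0 0 0 230; 0 0 0 0 230; 0 0 0 0 230; 0 0 0 0 230; 0 0 0 0 230", "squeeze": 30}}

```text
time: 46.32
position: [0.4914, 0.079, 0.0396]
tool_rot: [-1.114, -1.347, 1.347]
ft_force: [-0.1, 0.5, 0.8]
grip_width: 0.405
```

>>> {"op": "drive_tool", "data": {"increments": "0 -10 0 0 230; 0 -20 0 0 230; 0 -30 0 0 230; 0 -30 0 0 230; 0 -10 0 10 230; 0 0 0 10 230; 0 0 0 10 230; 0 0 0 10 230; 0 0 0 0 230"}}

```text
time: 47.45
position: [0.4914, 0.0788, 0.14]
tool_rot: [-1.407, -0.828, 0.827]
ft_force: [0.4, -0.6, -0.5]
grip_width: 0.41
```

Run:
```python
from h import *
st(); snap('wrist','wrist19.png');snap('top','top19.png'); to((.5012,-.2692,.14))
```

```text
t 47.45 pos [0.4914 0.0788 0.14  ] F [ 0.4 -0.6 -0.5] g 0.4102860021970391
[[ 0.486  0.    -0.874]
 [ 0.874  0.     0.486]
 [ 0.001 -1.    -0.   ]] j [-1.05  0.06  0.87  1.95 -0.05  1.15  0.9 ]
from [0.4913 0.0789 0.1398] jaw 61.0 tool shift mm [-2.996e+02 -2.000e-01 -1.773e+02] yaw(first/after) None
```

View pics/top19.png

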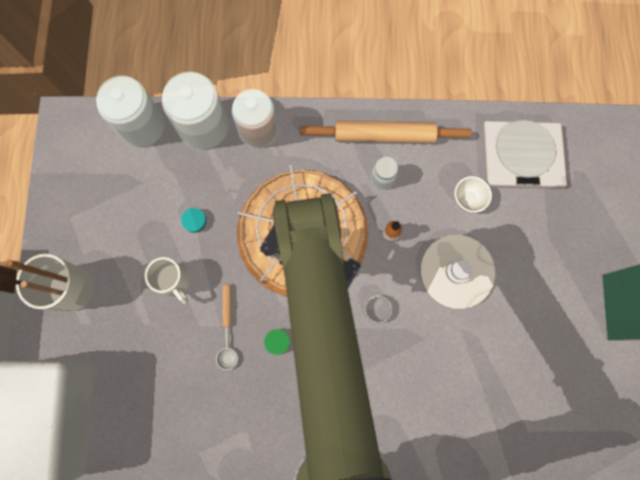

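>>> {"op": "drive_tool", "data": {"increments": "-30 0 -17.7 0 230; -30 0 -17.7 0 230; -30 0 -17.7 0 230; -30 0 -17.7 0 230; -30 0 -17.7 0 230; -30 0 -17.7 0 230; 0 0 0 0 230"}}

```text
time: 48.42
position: [0.4958, -0.1335, 0.1399]
tool_rot: [-1.411, -0.824, 0.825]
ft_force: [0.2, -0.1, 0.1]
grip_width: 0.404
```

Run:
```python
from h import *
st()
```

```text
t 48.425 pos [ 0.4958 -0.1335  0.1399] F [ 0.2 -0.1  0.1] g 0.40413692985817756
[[ 0.49   0.    -0.872]
 [ 0.872 -0.002  0.49 ]
 [-0.001 -1.    -0.001]] j [-0.77  0.13  1.06  1.92 -0.12  1.16  1.39]
```

>>> {"op": "drive_tool", "data": {"increments": "-30 0 -17.7 0 230; -30 0 -17.7 0 230; 0 0 0 0 230"}}

```text
time: 48.8
position: [0.4975, -0.2018, 0.1397]
tool_rot: [-1.41, -0.824, 0.826]
ft_force: [0.1, 0.7, -1.2]
grip_width: 0.407
```

Run:
```python
from h import *
st();to((.5012,-.2692,.14))
```

```text
t 48.8 pos [ 0.4975 -0.2018  0.1397] F [ 0.1  0.7 -1.2] g 0.4073987921484361
[[ 0.489 -0.    -0.872]
 [ 0.872 -0.002  0.489]
 [-0.001 -1.    -0.001]] j [-0.62  0.23  1.08  1.87 -0.22  1.17  1.59]
from [ 0.4975 -0.2018  0.1397] jaw 60.7 tool shift mm [-56.9  -0.2 -36.2] yaw(first/after) None
```

>>> {"op": "drive_tool", "data": {"increments": "-20 0 -12 0 230; -19 0 -12 0 230; -18 0 -12 0 230; 0 0 0 0 230; 0 0 0 0 230"}}

```text
time: 49.42
position: [0.502, -0.2649, 0.1392]
tool_rot: [-1.406, -0.829, 0.828]
ft_force: [0.5, 0.4, 0.4]
grip_width: 0.405
```

Run:
```python
from h import *
st();to((.5012,-.2692,.066)); snap('wrist','wrist20.png')
```

```text
t 49.425 pos [ 0.502  -0.2649  0.1392] F [0.5 0.4 0.4] g 0.40490971017382005
[[ 0.485 -0.    -0.874]
 [ 0.874  0.002  0.485]
 [ 0.001 -1.     0.001]] j [-0.45  0.33  1.06  1.79 -0.31  1.2   1.77]
from [ 0.502  -0.2649  0.1392] jaw 60.96 tool shift mm [-4.2 73.2 -1.4] yaw(first/after) None
```

View pics/wrist20.png

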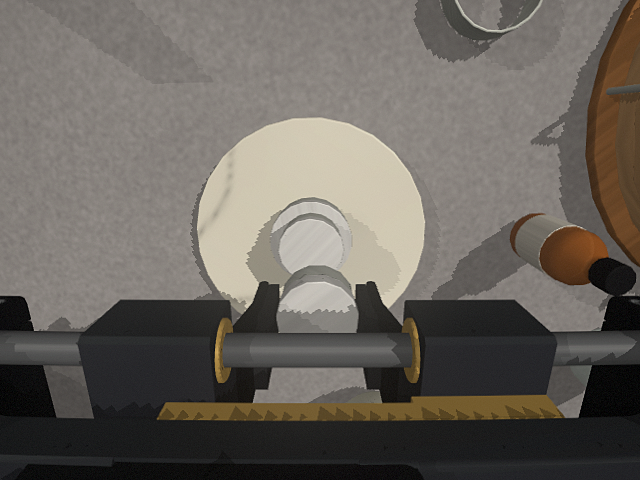

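>>> {"op": "drive_tool", "data": {"increments": "-4 20 -1 0 230; 0 20 0 0 230; 0 15 0 0 230; 0 7 0 0 230; 0 3 0 0 230; 0 0 0 0 230; 0 0 0 0 230"}}

```text
time: 50.35
position: [0.501, -0.2712, 0.0751]
tool_rot: [-1.409, -0.827, 0.826]
ft_force: [-0.4, -0.7, 0.1]
grip_width: 0.407
```

Run:
```python
from h import *
st();to((.501,-.269,.066)); snap('wrist','wrist21.png')
```

```text
t 50.35 pos [ 0.501  -0.2712  0.0751] F [-0.4 -0.7  0.1] g 0.40738164558871004
[[ 0.487  0.001 -0.873]
 [ 0.873 -0.     0.487]
 [ 0.    -1.    -0.001]] j [-0.38  0.41  1.    1.85 -0.39  1.09  1.83]
from [ 0.501  -0.2712  0.0751] jaw 60.83 tool shift mm [1.9 9.1 1.1] yaw(first/after) None
```

View pics/wrist21.png

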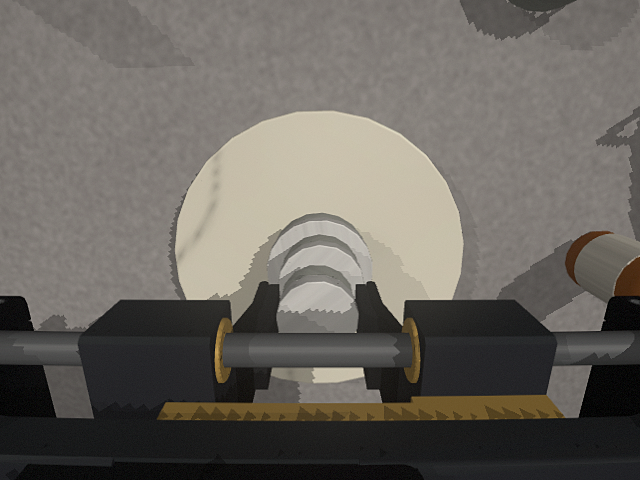

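>>> {"op": "drive_tool", "data": {"increments": "1.6 3 1 0 230; 0 3 0 0 230; 0 1 0 0 230; 0 0.7 0 0 230; 0 0 0 0 230; 0 0 0 0 230"}}

```text
time: 51.15
position: [0.5005, -0.2691, 0.0669]
tool_rot: [-1.408, -0.827, 0.826]
ft_force: [-0.3, 0.5, -1.2]
grip_width: 0.404
```

Run:
```python
from h import *
st();to((.501,-.269,.0656))
```

```text
t 51.15 pos [ 0.5005 -0.2691  0.0669] F [-0.3  0.5 -1.2] g 0.40436492358843457
[[ 0.487  0.    -0.873]
 [ 0.873  0.     0.487]
 [ 0.    -1.    -0.   ]] j [-0.37  0.42  0.99  1.86 -0.4   1.07  1.84]
from [ 0.5005 -0.2691  0.0669] jaw 60.83 tool shift mm [ 0.4  1.3 -0.4] yaw(first/after) None
```

>>> {"op": "drive_tool", "data": {"increments": "0 0.6 -0.4 0 230; 0 0.5 0 0 230; 0 0.5 0 0 230; 0 0.3 0 0 230; 0 0 0 0 230; 0 0 0 0 230"}}

```text
time: 51.9
position: [0.5009, -0.2693, 0.0656]
tool_rot: [-1.408, -0.827, 0.826]
ft_force: [-1.8, 1.2, 5.1]
grip_width: 0.403
```

Contact confirmed at the expected height (0.0656). I'll release and check.

>>> {"op": "drive_tool", "data": {"increments": "0 0 0 0 110; 0 0 0 0 110; 0 0 0 0 110; 0 -20 0 0 110; 0 -40 0 0 110; 0 -30 -20 0 110; 0 0 -40 0 110; 0 0 0 0 110; 0 0 0 0 110"}}

```text
time: 53.02
position: [0.5525, -0.2988, 0.1554]
tool_rot: [-1.408, -0.825, 0.827]
ft_force: [-0.8, -0.5, -0.5]
grip_width: 0.565
```

Run:
```python
from h import *
st(); snap('wrist','wrist22.png'); snap('scene','scene22.png'); to((*cpt(.048,-120),.15),61); d=ld('scene22.png'); cv2.imwrite('pics/s22c.png',cv2.cvtColor(cv2.resize(d['img'][200:320,100:260],(800,600)),cv2.COLOR_RGB2BGR))
```

```text
t 53.025 pos [ 0.5525 -0.2988  0.1554] F [-0.8 -0.5 -0.5] g 0.5647539749190656
[[ 0.488 -0.001 -0.873]
 [ 0.873 -0.     0.488]
 [-0.001 -1.     0.   ]] j [-0.31  0.46  1.01  1.62 -0.41  1.28  1.83]
from [ 0.5524 -0.2983  0.1553] jaw 60.8 tool shift mm [323.5   5.5 151.1] yaw(first/after) -0.2
```

View pics/wrist22.png

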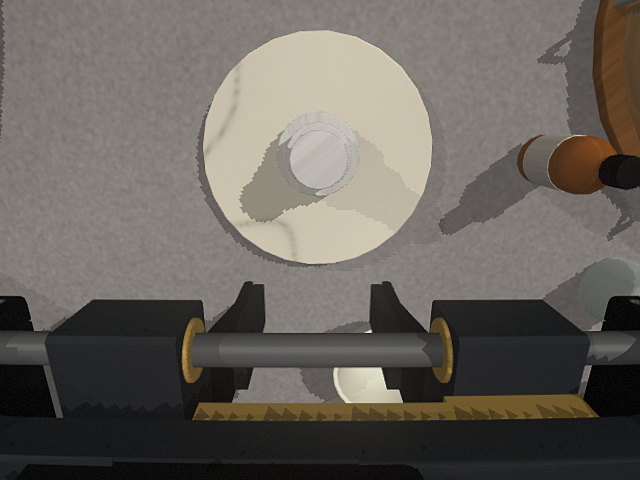

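View pics/s22c.png

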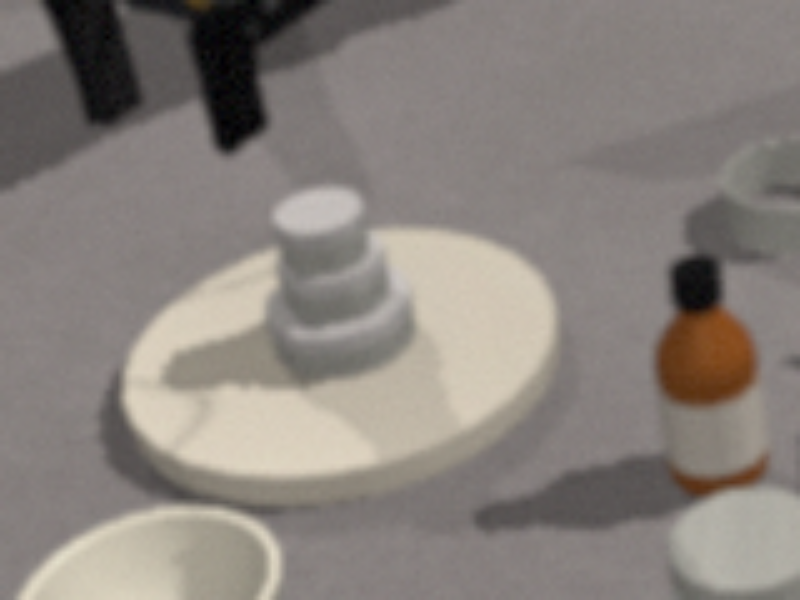

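The pile is straight on the board. Now I'll return the carousel home, with the knob going from −120° to 0°.

>>> {"op": "drive_tool", "data": {"increments": "32 0 15 0 100; 32 0 15 0 100; 32 0 15 0 100; 32 0 15 0 100; 32 0 15 0 100; 32 0 15 0 100; 32 0 15 0 100; 33 0 15 0 100; 33 0 15 0 100; 33 0 16 0 100; 0 0 0 0 100; 0 0 0 0 100; 0 0 0 0 100", "squeeze": 40}}

```text
time: 54.75
position: [0.5785, 0.0555, 0.1552]
tool_rot: [-1.409, -0.825, 0.825]
ft_force: [-0.2, 1.4, 0.0]
grip_width: 0.606
```

Run:
```python
from h import *
kn(-120); to((*cpt(.048,-119.5),.0785)); snap('wrist','wrist23.png')
```

```text
t 54.75 pos [0.5785 0.0555 0.1552] F [-0.2  1.4  0. ] g 0.6057702702737772
[[ 0.489  0.    -0.872]
 [ 0.872  0.     0.489]
 [ 0.    -1.    -0.   ]] j [-0.97  0.33  0.99  1.74 -0.29  1.23  1.16]
r 0.05008862573282655 ang -118.92693398154331
from [0.5785 0.0555 0.1552] jaw 60.7 tool shift mm [1.9 0.  1.3] yaw(first/after) None
from [0.5785 0.0555 0.1552] jaw 60.7 tool shift mm [ 1.9 76.7  0.9] yaw(first/after) None
```

View pics/wrist23.png

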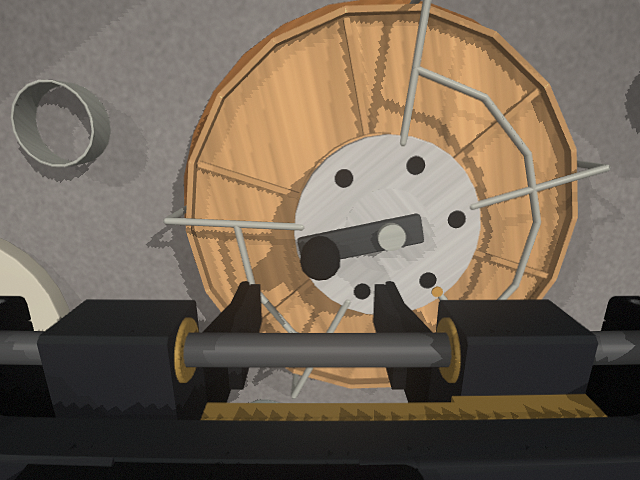

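Carousel empty. Grip the knob and lift.

>>> {"op": "drive_tool", "data": {"increments": "1.9 25 0.9 0 100; 0 30 0 0 100; 0 20 0 0 100; 0 1.5 0 0 100; 0 0 0 0 100; 0 0 0 0 240; 0 0 0 0 240; 0 0 0 0 240; 0 0 0 0 240; 0 0 0 0 240; 0 -4 0 0 240; 0 -4 0 0 240; 0 -4 0 0 240; 0 -3 0 0 240; 0 0 0 0 240; 0 0 0 0 240"}}

```text
time: 56.8
position: [0.5776, 0.0581, 0.0922]
tool_rot: [-1.409, -0.824, 0.829]
ft_force: [-1.2, -4.6, -8.9]
grip_width: 0.278
```

Run:
```python
from h import *
kn(-120);s=ctrl.get_state(); Rm=R.from_rotvec(s['tool_rot']).as_matrix()
L=np.linspace(-120,0,17)
for u,v in zip(L[:-1],L[1:]):
        dd=np.append(cpt(.048,v)-cpt(.048,u),0)*1000; print(v,(Rm.T@dd).round(1))
```

```text
t 56.8 pos [0.5776 0.0581 0.0922] F [-1.2 -4.6 -8.9] g 0.2776990970178485
[[ 0.488 -0.003 -0.873]
 [ 0.873 -0.002  0.488]
 [-0.003 -1.     0.001]] j [-0.93  0.4   0.95  1.81 -0.36  1.12  1.21]
r 0.04785784224966459 ang -120.97301536814592
from [0.5776 0.0581 0.0922] jaw 60.79 tool shift mm [-0.  -0.  -0.8] yaw(first/after) None
-112.5 [ 1.5 -0.  -6.1]
-105.0 [ 2.3 -0.  -5.8]
-97.5 [ 3.  -0.  -5.5]
-90.0 [ 3.7 -0.  -5.1]
-82.5 [ 4.4 -0.  -4.5]
-75.0 [ 4.9 -0.  -3.9]
-67.5 [ 5.4 -0.  -3.2]
-60.0 [ 5.8 -0.  -2.5]
-52.5 [ 6.  -0.  -1.7]
-45.0 [ 6.2 -0.  -0.9]
-37.5 [ 6.3 -0.  -0.1]
-30.0 [ 6.2 -0.   0.7]
-22.5 [ 6.1 -0.   1.5]
-15.0 [ 5.8 -0.   2.3]
-7.5 [ 5.5 -0.   3. ]
0.0 [ 5.1 -0.   3.7]
```

>>> {"op": "drive_tool", "data": {"increments": "0 -0.8 -0.8 0 240; 1.5 0 -6.1 0 240; 2.3 0 -5.8 0 240; 3 0 -5.5 0 240; 3.7 0 -5.1 0 240; 4.4 0 -4.5 0 240; 4.9 0 -3.9 0 240; 5.4 0 -3.2 0 240; 5.8 0 -2.5 0 240; 0 0 0 0 240"}}

```text
time: 58.05
position: [0.6278, 0.0708, 0.0944]
tool_rot: [-1.406, -0.83, 0.826]
ft_force: [0.6, 1.7, -9.3]
grip_width: 0.277
```

Run:
```python
from h import *
kn(-60)
```

```text
t 58.05 pos [0.6278 0.0708 0.0944] F [ 0.6  1.7 -9.3] g 0.27683830874420595
[[ 0.486  0.002 -0.874]
 [ 0.874  0.002  0.486]
 [ 0.003 -1.    -0.   ]] j [-0.85  0.5   0.91  1.68 -0.43  1.17  1.23]
r 0.046777303450906645 ang -54.64750676744127
from [0.6278 0.0708 0.0944] jaw 60.95 tool shift mm [-4.6 -0.   0.2] yaw(first/after) None
```

>>> {"op": "drive_tool", "data": {"increments": "0 1 0 0 240; 0 0 0 0 240"}}

```text
time: 58.3
position: [0.6259, 0.0688, 0.093]
tool_rot: [-1.406, -0.826, 0.827]
ft_force: [-1.5, 1.6, -9.1]
grip_width: 0.278
```

Run:
```python
from h import *
kn(-60)
```

```text
t 58.3 pos [0.6259 0.0688 0.093 ] F [-1.5  1.6 -9.1] g 0.27789581664096424
[[ 0.487 -0.001 -0.873]
 [ 0.873  0.001  0.487]
 [ 0.    -1.     0.002]] j [-0.85  0.5   0.91  1.68 -0.43  1.17  1.23]
r 0.046855328756503486 ang -57.936809342103004
from [0.6259 0.0688 0.093 ] jaw 60.86 tool shift mm [-2.  -0.  -0.5] yaw(first/after) None
```

>>> {"op": "drive_tool", "data": {"increments": "5.3 0 -2.2 0 240; 6.2 0 -0.9 0 240; 6.3 0 -0.1 0 240; 6.2 0 0.7 0 240; 6.1 0 1.5 0 240; 5.8 0 2.3 0 240; 5.5 0 3 0 240; 5 0 3.7 0 240; 0 0 0 0 240; 0 0 0 0 240; 0 0 0 0 240"}}

```text
time: 59.68
position: [0.6402, 0.1114, 0.0924]
tool_rot: [-1.407, -0.822, 0.83]
ft_force: [-4.4, -0.4, -9.0]
grip_width: 0.278
```

Run:
```python
from h import *
kn(0)
```

```text
t 59.675 pos [0.6402 0.1114 0.0924] F [-4.4 -0.4 -9. ] g 0.277563308882952
[[ 0.488 -0.005 -0.873]
 [ 0.873 -0.001  0.488]
 [-0.003 -1.     0.004]] j [-0.87  0.55  0.88  1.62 -0.45  1.19  1.17]
r 0.04690990136990356 ang -0.7281234886152232
from [0.6402 0.1114 0.0924] jaw 60.78 tool shift mm [ 1.2 -0.  -0.5] yaw(first/after) None
```

>>> {"op": "drive_tool", "data": {"increments": "0.8 2 -0.2 0 240; 0 3 0 0 240; 0 3 0 0 240; 0 3 0 0 240; 0 2 0 0 240; 0 1 0 0 240; 0 0 0 0 240; 0 0 0 0 240"}}

```text
time: 60.68
position: [0.6403, 0.1115, 0.0789]
tool_rot: [-1.406, -0.821, 0.83]
ft_force: [-8.2, -1.4, -5.2]
grip_width: 0.28
```

>>> {"op": "drive_tool", "data": {"increments": "0 0.7 0 0 240; 0 0.6 0 0 240; 0 0 0 0 240; 0 0 0 0 240"}}

```text
time: 61.18
position: [0.6404, 0.1114, 0.0788]
tool_rot: [-1.406, -0.821, 0.83]
ft_force: [-10.2, -0.4, 1.5]
grip_width: 0.275
```

Run:
```python
from h import *
kn(0)
```

```text
t 61.175 pos [0.6404 0.1114 0.0788] F [-10.2  -0.4   1.5] g 0.2745338918771433
[[ 0.488 -0.006 -0.873]
 [ 0.873 -0.001  0.488]
 [-0.004 -1.     0.005]] j [-0.86  0.56  0.88  1.63 -0.46  1.17  1.18]
r 0.047165736832849914 ang -0.7993560390725409
from [0.6404 0.1114 0.0788] jaw 60.76 tool shift mm [ 1.  -0.  -0.2] yaw(first/after) None
```

>>> {"op": "drive_tool", "data": {"increments": "0 0 0 0 100; 0 0 0 0 100; 0 0 0 0 100; 0 -30 0 0 100; 0 -40 0 0 60; 0 -40 -20 0 60; 0 -30 -40 0 60; 0 -30 0 0 60; 0 0 0 0 60; 0 0 0 0 60"}}

```text
time: 62.42
position: [0.6951, 0.0842, 0.2474]
tool_rot: [-1.407, -0.827, 0.827]
ft_force: [0.5, 0.7, 0.6]
grip_width: 0.764
```

Run:
```python
from h import *
st(); snap('wrist','wrist24.png'); snap('scene','scene24.png'); snap('top','top24.png'); d=ld('scene24.png'); cv2.imwrite('pics/s24c.png',cv2.cvtColor(cv2.resize(d['img'][200:340,250:450],(800,560)),cv2.COLOR_RGB2BGR))
```

```text
t 62.425 pos [0.6951 0.0842 0.2474] F [0.5 0.7 0.6] g 0.7635987916335923
[[ 0.487 -0.    -0.873]
 [ 0.873  0.     0.487]
 [ 0.    -1.     0.   ]] j [-0.76  0.55  0.92  1.3  -0.43  1.5   1.18]
```

View pics/wrist24.png

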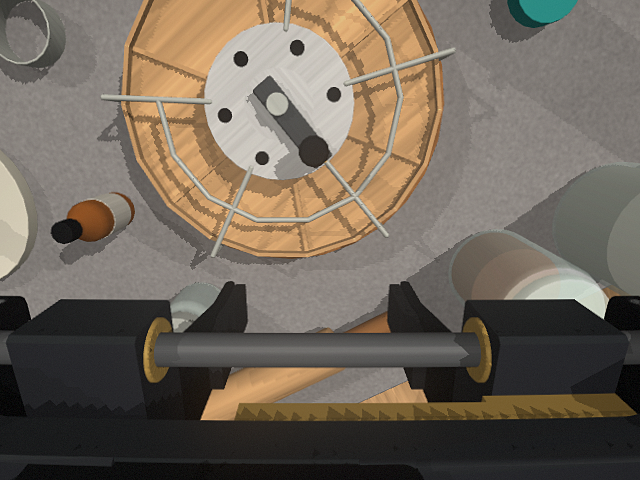

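View pics/s24c.png

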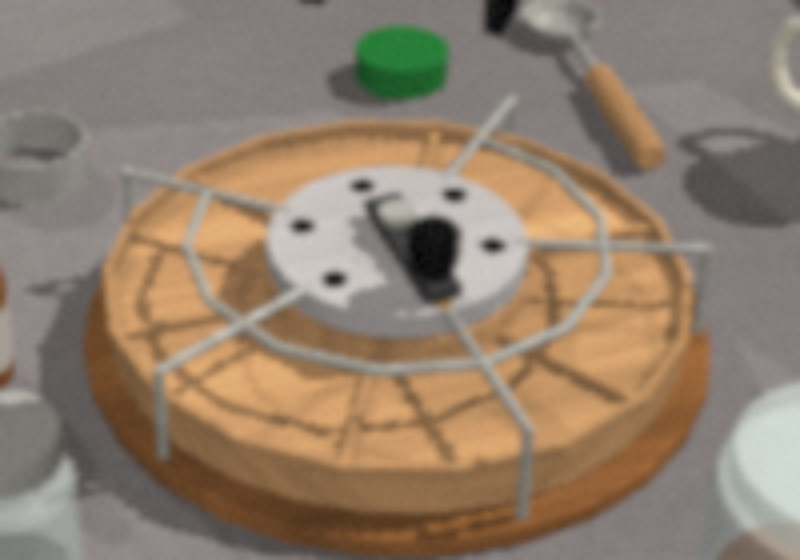

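View pics/top24.png

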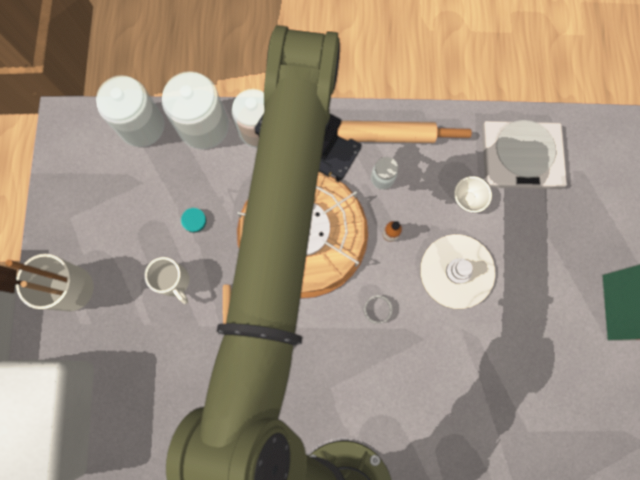

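Run:
```python
from h import *
for f in ('scene0.png','scene24.png'):
    d=ld(f); g=d['img'].max(2)[245:285,340:375]; m=(g<45).astype(np.uint8); n,l,s,c=cv2.connectedComponentsWithStats(m); i=1+np.argmax(s[1:,4]); print(f,s[i],c[i]+[340,245], d['camera_from_world'][:3,3])
d=ld('wrist24.png'); 
print('knob pred home',proj(d,[*cpt(.048,0),.101]))
```

```text
scene0.png [ 11  10  13  17 163] [357.44171779 262.36809816] [-0.11049248  0.20485387 -1.44028197]
scene24.png [ 11  10  13  17 155] [357.03870968 262.52903226] [-0.11049248  0.20485387 -1.44028197]
knob pred home [313.72432983 150.60220551]
```

The knob is back at its start pixel in the scene view (within 0.4 px), so the pin is down at home. Handing in.

Run:
```python
from h import *
print(workorder.close_job())
```

```text
the job is handed in; nothing more can be done
None
```

The job is handed in at about 62 s of the 210 s allowed. The carousel is empty and back at its home hole, and its three tins stand in one straight pile on the marble board. `close_job()` reports no verdict.

- **Tins:** Three were present. I read them from the wrist and top cameras as tin60, tin44 and tin36 (measured about 59, 44 and 35 mm across). The tin68 and tin52 were not there.
- **Fetching:** I took the tins in that order. Each time I drew the pin, turned the crank to bring the bay into the gap, and lowered the pin until it would go no further. Only then did I lift the tin out through the gap.
- **Pile:** Each tin was lowered until the force showed contact at about the expected height. The tin60 was about 2 mm from the board's middle, and the tin44 about 1 mm off the tin60. I checked the tin36 only by eye, in the wrist and scene views, where the pile stood straight.
- **Home:** The pin bottomed out in the home hole. Afterwards the knob sat within 0.4 pixel of its starting place in the scene view, where a pin resting on the plate would show several pixels.
- **Bystanders:** None looked moved in the last top view, though the arm hid the spoon and the green look-alike there; both show in the last scene view. I saw no knock or grip slip.

No check failed. The views disagreed by 1 to 2 mm (carousel centre, board centre), which is within the stated calibration.

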